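# Pack the bronze finds into their foam-cut boxes

### The arm

A 6-joint arm with a two-finger parallel gripper is mounted at the origin on the work surface. World frame = base frame: x ahead of the robot, y to its left, z up, the work surface at z = 0. Lengths are in m, angles in rad, forces in N, time in s.
With the tool pointing down it reaches from about 0.35 to 0.925 m from the base axis. Payload 6.4 kg.
Tool frame: the origin (TCP) lies at the very end of the fingers, on their centre line; the grasp point (between the pads) lies 19 mm behind it; x points along the fingers, y is the direction in which the jaws open and shut, and the axes are right-handed (so a half turn about x gives the same grasp; the last joint's range is limited). The gripper opens to 94 mm and grips with 3 to 60 N. Pads are 16 mm wide; open, the fingers measure 119 mm over their backs; the gripper's body (75 mm by 177 mm) begins 78 mm behind the grasp point.
Start: joints at [0.96, 0.245, 1.558, -0, 1.339, -0.174], TCP at [0.275, 0.589, 0.17] pointing down, gripper open.
Joint ranges: [-3.13, 3.13], [-1.02, 2.26], [0.13, 2.54], [-0.95, 4.09], [0.21, 2.88], [-2.74, 2.74]. Speed limits (rad/s): [2.57, 2.57, 3.14, 3.14, 3.14, 3.14].

### API

Orientations are given as a unit quaternion [x, y, z, w].
In Python, from bench import bot gives the robot as it stands.
- The arm moves only by the tool play_rows, never from a script. Its argument "series" is a list of rows, each an object with "grip": the gripper's target within -1 to 1 (fully open at 1, half-way at 0, shut at -1); "slide": the shift along the tool's x, y, z in mm, a list of three; "turn": the turn about the tool's x in degrees. In form: [{"grip": grip, "slide": [x, y, z], "turn": turn}, ...]. A call has 1 to 10 rows; each row is the pose to reach, as a shift and turn from the pose measured when the call began, along the tool's axes at that moment; what a row does not reach only later rows make up. A row lasts 1/12 s, in which the tool goes at most 41.7 mm and 7.16 degrees, less where a joint would pass 70% of its speed; a pose out of reach is approached as far as the arm can. A call with a gripper value outside its range is refused whole. The fingers move at their own pace and stop on an object; the grip force is fixed at half the most. Time passes only in rows, so rows that repeat a pose let the fingers close. It gives the time, the measured TCP pose, the force and the opening at its end, in the units of the state.
- bot.get_state(): the state, without advancing time (a new reading comes with each control period).
- bot.camera(name): name is "scene" or "top"; returns a dict with "color" (480x640x3 uint8, red, green, blue), "range_z" (480x640 float32, m along the optical axis (not along the pixel's ray), 0 where there is no reading), "vertical_fov" (degrees; the focal length in pixels is half the picture's height over the tangent of half this angle, whatever the lens; pixels are square), "cx", "cy" (the principal point, pixels), "R" (3x3) and "t" (3): a world point X has camera coordinates R X + t. Camera axes: x right, y down, z forward; pixel columns grow to the right and rows downward; lengths in m; the calibration is good to about 2 mm. A picture is of the moment at which its call begins.
- bot.job_done(): hands the job in, once; it reports no verdict.
Trained networks look in the newest picture that a camera, given by its name, has taken for a name from the list of things; names that differ only in an ending like _2 or _b are one class to them, and where a whole thing is asked for, a point or a joint stands for the part that bears it (a point fixed in the world has none). Each returns a list of dicts, best first, with "confidence" (0 to 1); they miss things now and then, are a little off and sometimes report something else, mostly with a low value. They report only what shows in the picture. A call takes as long as a camera call. They do not tell look-alikes from the thing itself.
- bot.cut_out(camera, target): "mask" (480x640 bool, what is visible of it).
- bot.spot_point(camera, target): "xyz" ([x, y, z] in m, in the coordinates of the camera as it stood for that picture, good to about 4 mm: a listed point, or the origin of a listed thing).
The state is a dict: "time": time; "joint_positions": joint angles; "qd": joint speeds; "tau": joint torques, N m; "eef_pos": TCP position; "ee_rot": TCP orientation; "wrist_force": force on the tool from outside, world axes, zero at the start; "ft_torque": the same for the moment, N m; "gripper_width": opening from 0.0 (shut) to 1.0 (fully open).
Only numpy, scipy, OpenCV 4.12 (cv2) and the standard library are available. Lean on these libraries where they do the work, as an engineer would, in place of code of your own. Each camera call takes 0.05 s, during which the arm holds its last target.

### The job

Pack away the four bronze finds from the white foam pad (mirror, bell, seal and axe head): put each into the open box whose dark foam is cut to its outline, lying or standing as it does now and resting on the floor of the cut-out. Set each down gently, do not drop it, and leave the clay roundel and the porcelain jar where they are.

Things in the scene. Friction and masses are not known exactly. Their poses are not given: they have to be found in the camera images.
- mirror: green bronze mirror, disc 70 mm across and 6 mm thick, lying on the pad with its knob up; the knob in the middle is 19 mm across at its foot, 18 mm further up, topmost 5 mm domed, and rises to 24 mm above the underside: grip it by the knob. origin: centre of the underside, z up. Starts on the white foam pad, whose top is 10 mm above the bench; 180 g, give or take
- bell: green bronze bell standing mouth down, round body 44 mm across at the mouth, 42 mm at 36 mm height, shoulder at 44 mm, a small loop on top up to 60 mm; grip it round the body at 20 to 35 mm height. origin: centre of the underside, z up. Starts on the white foam pad, whose top is 10 mm above the bench; 150 g, give or take
- seal: green bronze seal, square base 42 x 42 x 14 mm, with an upright handle in the middle, 28 mm along x and 13 mm along y, rising to 42 mm above the underside: grip the handle across y. origin: centre of the underside, z up. Starts on the white foam pad, whose top is 10 mm above the bench; 250 g, give or take
- axe: green bronze socketed axe head lying flat, 88 mm long along its x (flared cutting edge, 48 mm wide, at +x), body 36 mm wide along y and 22 mm high from x = -44 to +12 mm; grip it across y at the origin, at 10 to 22 mm height. Origin: middle of the length, on the underside, z up. Starts on the white foam pad, whose top is 10 mm above the bench; 330 g, give or take
- mirror_box: open finds box 138 x 118 mm (long side along its x), 15 mm high, white shell, fixed to the bench; filled to 14 mm with charcoal foam that has one cut-out in the middle, a round hole 86 mm across, 8 mm deep, white floor 6 mm above the box's underside. Shallow enough that the gripper tips can stay above foam and rim (15 mm). Origin: centre of the underside, z up
- bell_box: open finds box 138 x 118 mm (long side along its x), 15 mm high, white shell, fixed to the bench; filled to 14 mm with charcoal foam that has one cut-out in the middle, a round hole 58 mm across, 8 mm deep, white floor 6 mm above the box's underside. Shallow enough that the gripper tips can stay above foam and rim (15 mm). Origin: centre of the underside, z up
- seal_box: open finds box 138 x 118 mm (long side along its x), 15 mm high, white shell, fixed to the bench; filled to 14 mm with charcoal foam that has one cut-out in the middle, a square hole 58 x 58 mm, sides along the box's x and y, 8 mm deep, white floor 6 mm above the box's underside. Shallow enough that the gripper tips can stay above foam and rim (15 mm). Origin: centre of the underside, z up
- axe_box: open finds box 138 x 118 mm (long side along its x), 15 mm high, white shell, fixed to the bench; filled to 14 mm with charcoal foam that has one cut-out in the middle, an oblong hole 104 mm along the box's x and 64 mm along its y, 8 mm deep, white floor 6 mm above the box's underside. Shallow enough that the gripper tips can stay above foam and rim (15 mm). Origin: centre of the underside, z up
- clay_disc: red-brown fired clay roundel, 66 mm across, 13 mm thick, lying flat among the bronzes. Not bronze: stays where it is. origin: centre of the underside, z up
- porcelain_jar: pale blue-white porcelain miniature jar, 46 mm across, 42 mm high, standing among the bronzes. Not bronze: stays where it is. origin: centre of the underside, z up
There are look-alikes about, which are no part of the job. What is shaped like the bell but purple or yellow is not meant.

How it is judged:
By the outcome, as a careful person would: the job done as asked, in the order asked, and still so for the second after the job is handed in, with the robot touching nothing.
It also fails if it takes over 112 s, if anything falls off the work surface, if the arm or the gripper's body presses on something with over 40 N, if the wrist force passes 120 N, or if a joint passes its speed limit or range.

## Working session

There is one attempt and no reset: what is moved stays moved. The work goes in short steps, Python scripts to look and compute and a tool call to move; the robot and the scene stay as the last step left them, time stands still between calls to the robot, and variables do not carry over. Pictures are saved under pics/ and viewed, and the job is handed in when it is done.

Besides the shell and the picture viewer there is one more tool, called after ">>>" by a JSON object that holds its "fn" and its "kwargs". play_rows: Moves the arm, as the interface text tells. Its arguments: {"type":"object","properties":{"series":{"type":"array"}},"required":["series"]}

```bash
mkdir -p pics; ls; cat > h.py <<'E'
import numpy as np,cv2
from bench import bot
def cam(n):
    c=bot.camera(n); c['f']=240/np.tan(np.radians(c['vertical_fov'])/2); c['R']=np.array(c['R']);c['t']=np.array(c['t']); return c
def save(c,n): cv2.imwrite('pics/'+n,cv2.cvtColor(c['color'],cv2.COLOR_RGB2BGR))
def cloud(c):
    z=c['range_z'].astype(float); v,u=np.mgrid[:480,:640]
    P=np.stack([(u-c['cx'])*z/c['f'],(v-c['cy'])*z/c['f'],z],-1)
    W=(P-c['t'])@c['R']; W[z==0]=np.nan; return W
def w(c,p): return (np.array(p)-c['t'])@c['R']
def px(c,X):
    p=c['R']@np.array(X)+c['t']; return [round(float(p[0]/p[2]*c['f']+c['cx']),1),round(float(p[1]/p[2]*c['f']+c['cy']),1)]
E
cat > look.py <<'E'
from h import *
np.set_printoptions(precision=4,suppress=True)
print(bot.get_state())
for n in ['top','scene']:
    c=cam(n); save(c,n+'0.png'); W=cloud(c); np.savez(n+'.npz',W=W,color=c['color'])
    print(n,c['f'],c['R'].tolist(),c['t'])
    for o in 'mirror bell seal axe mirror_box bell_box seal_box axe_box clay_disc porcelain_jar'.split():
        for d in bot.spot_point(n,o)[:3]: 
            X=w(c,d['xyz']);print(o,'P',round(d['confidence'],2),X,px(c,X))
        for d in bot.cut_out(n,o)[:3]:
            m=np.asarray(d['mask']); p=W[m]; p=p[~np.isnan(p[:,0])]; v,u=np.nonzero(m)
            print('    M',round(d['confidence'],2),m.sum(),'uv',u.mean().round(),v.mean().round(),'med',np.median(p,0),'zmax',p[:,2].max() if len(p) else 0)
E
python3 look.py
```

```text
pics
{'time': 0.0, 'joint_positions': array([ 0.9599,  0.2458,  1.559 ,  0.    ,  1.3387, -0.1741]), 'qd': array([ 0.0003, -0.    , -0.0001,  0.0001, -0.0024,  0.    ]), 'tau': array([  0.0017, -41.5808, -31.4618,   0.0686,   0.0332,  -0.0002]), 'eef_pos': array([0.2746, 0.5885, 0.1691]), 'ee_rot': array([ 0.1526,  0.6906, -0.1538,  0.6901]), 'wrist_force': array([-0.7398,  0.331 , -0.2393]), 'ft_torque': array([-0.0298, -0.0173,  0.0137]), 'gripper_width': 1.002767886295093}
top 444.27532279841404 [[-0.0024488469098464167, -0.9999952071556218, -0.0018944166904632184], [-0.9926166960863884, 0.002660504084105807, -0.1212642419205311], [0.1212687008232329, 0.0015834720721965379, -0.9926184537962417]] [-0.0574  0.4664  1.0465]
mirror P 0.59 [ 0.4279 -0.0493  0.009 ] [320.5, 255.8]
    M 0.74 572 uv 322.0 255.0 med [ 0.4293 -0.0529  0.0158] zmax 0.03640133687198638
bell P 0.71 [ 0.4302 -0.3324  0.0088] [436.0, 254.6]
bell P 0.71 [ 0.5832 -0.4246  0.004 ] [470.3, 193.7]
bell P 0.71 [ 0.2733 -0.259   0.0007] [407.0, 319.4]
    M 0.81 351 uv 474.0 193.0 med [ 0.5797 -0.4219  0.0357] zmax 0.
[... 3570 characters left out ...]
  M 0.78 3604 uv 509.0 306.0 med [0.628  0.3049 0.0134] zmax 0.017162929820963926
seal_box P 0.96 [ 0.6629  0.0936 -0.0052] [397.6, 329.9]
seal_box P 0.24 [0.4143 0.3474 0.0086] [491.0, 246.6]
axe_box P 0.6 [ 0.6273 -0.2932  0.0028] [181.0, 321.9]
    M 0.69 386 uv 419.0 245.0 med [0.4296 0.181  0.0245] zmax 0.05477103488420323
    M 0.61 3675 uv 180.0 322.0 med [ 0.637  -0.2942  0.0127] zmax 0.01815545260397283
clay_disc P 0.88 [0.4745 0.0683 0.0079] [368.4, 266.3]
    M 0.82 559 uv 370.0 263.0 med [0.4842 0.0703 0.0227] zmax 0.02688155926478891
porcelain_jar P 0.88 [ 0.4474 -0.1949  0.0115] [241.8, 262.1]
    M 0.65 303 uv 242.0 256.0 med [ 0.462  -0.1915  0.0362] zmax 0.053517549571023976
```

View pics/top0.png

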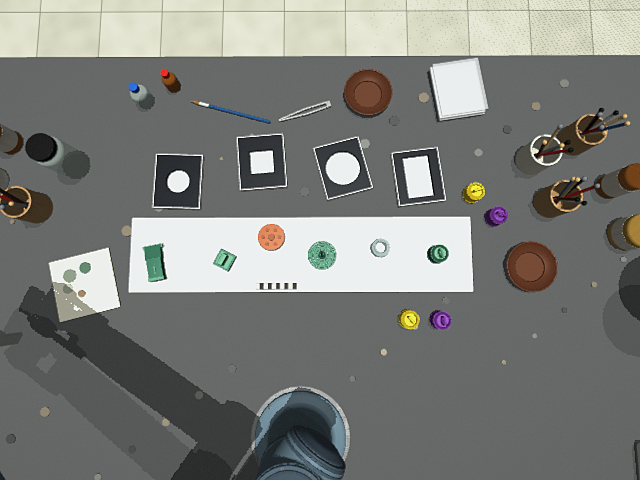

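View pics/scene0.png

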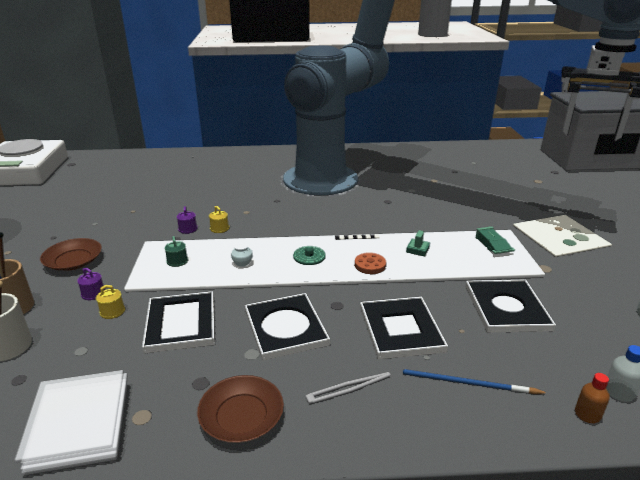

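```bash
cat > meas.py <<'E'
from h import *
np.set_printoptions(precision=4,suppress=True)
G={'mirror':(.43,-.053),'bell':(.43,-.331),'seal':(.417,.18),'axe':(.414,.348)}
B={'mirror_box':(.647,-.105),'bell_box':(.615,.306),'seal_box':(.664,.098),'axe_box':(.627,-.293)}
def plane(c,uv,z):
    uv=np.asarray(uv,float); d=np.stack([(uv[:,0]-c['cx'])/c['f'],(uv[:,1]-c['cy'])/c['f'],np.ones(len(uv))],1)@c['R']
    o=-c['R'].T@c['t']; return (o+d*((z-o[2])/d[:,2])[:,None])
def rect(P):
    (a,b),(s,t),an=cv2.minAreaRect((P[:,:2]*1000).astype(np.float32)); return np.round([a,b,s,t,an],1)
for n in ['top','scene']:
    c=cam(n); W=cloud(c); hsv=cv2.cvtColor(c['color'],cv2.COLOR_RGB2HSV); print(n)
    ok=~np.isnan(W[...,0])
    green=(hsv[...,0]>55)&(hsv[...,0]<95)&(hsv[...,1]>70)&ok
    near=lambda x,y,r:(np.hypot(W[...,0]-x,W[...,1]-y)<r)
    pad=(hsv[...,1]<40)&(hsv[...,2]>180)&ok&(abs(W[...,0]-.42)<.08)&(abs(W[...,1])<.4)&(W[...,2]<.02)
    print('pad z',np.median(W[pad][:,2]))
    for o,(x,y) in G.items():
        m=green&near(x,y,.06); P=W[m]; z=np.percentile(P[:,2],[2,25,50,75,98,100])
        print(o,m.sum(),'z',z,'rect all',rect(P),'mean',P.mean(0))
        top=P[P[:,2]>{'mirror':.022,'bell':.045,'seal':.038,'axe':.026}[o]]
        print('    top',len(top),'rect',rect(top),'med',np.median(top,0))
    for o,(x,y) in B.items():
        m=near(x,y,.1)&ok; dark=m&(hsv[...,2]<75)&(hsv[...,1]<90)&(W[...,2]>.008)
        wh=m&near(x,y,.062)&(hsv[...,2]>150)&(hsv[...,1]<60)
        # central component
        k,l,s,ce=cv2.connectedComponentsWithStats(wh.astype(np.uint8))
        u,v=px(c,[x,y,.006]); i=l[int(v),int(u)]; mm=l==i
        vv,uu=np.nonzero(mm); P=plane(c,np.c_[uu,vv],.01)
        print(o,'zfoam',np.median(W[dark][:,2]),'zfloor',np.median(W[mm][:,2]),'floor rect',rect(P),'centr',P.mean(0)[:2]*1000,'foam rect',rect(W[dark]))
    if n=='top':
        R=cv2.resize(c['color'][140:340,120:500],None,fx=2.1,fy=2.1,interpolation=cv2.INTER_CUBIC)
        cv2.imwrite('pics/topcrop.png',R[...,::-1])
    u,v=map(int,px(c,[.43,-.331,.03]))
    cv2.imwrite(f'pics/bell_{n}.png',cv2.resize(c['color'][v-75:v+75,u-75:u+75],(600,600),interpolation=cv2.INTER_CUBIC)[...,::-1])
E
python3 meas.py
```

```text
top
pad z 0.009442072812792867
mirror 567 z [0.0114 0.0142 0.0157 0.0172 0.0311 0.0345] rect all [430.9 -51.7  66.   66.5  89.8] mean [ 0.4299 -0.0518  0.0164]
    top 34 rect [432.5 -43.6  36.   16.3  69.1] med [ 0.4292 -0.053   0.0297]
bell 301 z [0.0131 0.0434 0.0458 0.05   0.0687 0.0712] rect all [ 430.  -329.1   40.3   41.1   85.9] mean [ 0.4298 -0.3266  0.0443]
    top 181 rect [ 430.7 -330.3   37.9   38.5   87.1] med [ 0.4307 -0.3283  0.0487]
seal 288 z [0.02   0.0233 0.0251 0.0425 0.0536 0.0564] rect all [418.6 183.6  42.8  40.6  61.8] mean [0.4176 0.1816 0.0311]
    top 77 rect [418.  183.9  13.6  27.4  63.7] med [0.4175 0.1826 0.0507]
axe 602 z [0.0207 0.0271 0.03   0.032  0.0356 0.039 ] rect all [411.6 351.9  86.8  45.1  11.3] mean [0.4124 0.3498 0.0293]
    top 484 rect [410.  350.8  84.2  40.2   8.7] med [0.4052 0.3492 0.0309]
mirror_box zfoam 0.013689121247932588 zfloor 0.005800479752878589 floor rect [ 648.9 -104.8   82.9   82.5   89.8] centr [ 648.6482 -104.3431] foam rect [ 647.2 -104.9  136.3  110.    14.8]
bell_box zfoam 0.01353495220986905 zfloor 0.005512605585236
[... 1350 characters left out ...]
096579111273 zfloor 0.006185905091798522 floor rect [ 650.5 -105.8   77.9   79.9   33.1] centr [ 651.6991 -105.6575] foam rect [ 650.1 -105.7  131.7  110.9   14.5]
bell_box zfoam 0.013852646513213981 zfloor 0.005975135765254081 floor rect [618.3 305.5  53.4  45.6  86.5] centr [618.3517 306.2088] foam rect [617.3 306.9 110.8 132.6  88.2]
seal_box zfoam 0.013963920579482321 zfloor 0.0059302372535849955 floor rect [666.8  97.3  49.6  55.5   4.8] centr [667.2551  97.1528] foam rect [666.   97.4 132.  110.8   4.9]
axe_box zfoam 0.014113338075616242 zfloor 0.006255827497492414 floor rect [ 628.  -293.4   94.4   62.7    6.8] centr [ 629.6226 -293.2278] foam rect [ 627.  -292.1  132.3  115.6    7. ]
```

View pics/topcrop.png

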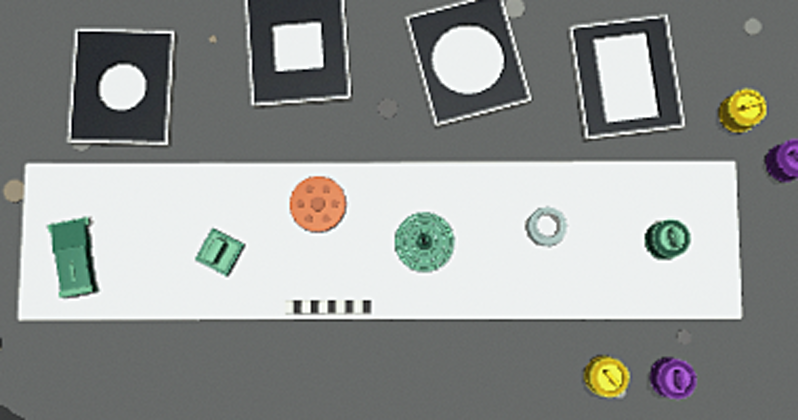

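View pics/bell_scene.png

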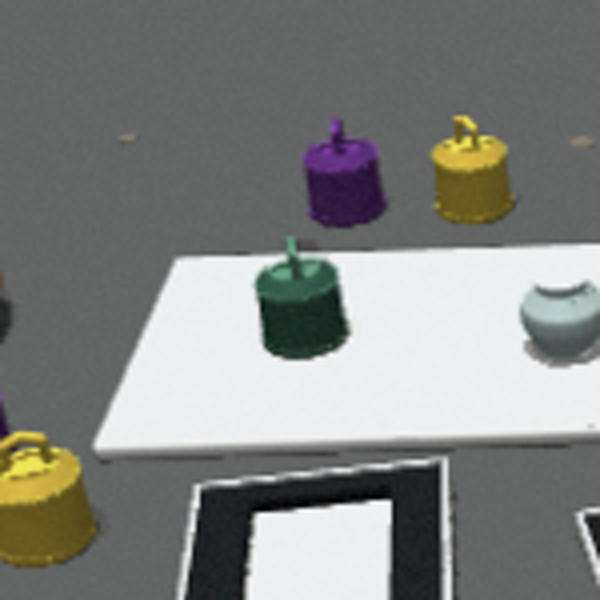

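```bash
cat > go.py <<'E'
import sys
from h import *
from scipy.spatial.transform import Rotation as Ro
np.set_printoptions(precision=4,suppress=True)
# usage: x y z(mm) jawangle(deg world of tool y, or 'k' keep) [x: exact, no mod 180]
s=bot.get_state(); R=Ro.from_quat(s['ee_rot']).as_matrix(); p=s['eef_pos']*1000
yaw=np.degrees(np.arctan2(R[1,1],R[0,1])); q=s['joint_positions']
print('t',round(s['time'],2),'p',p,'jaw',round(yaw,2),'tilt',R[:,0],'F',s['wrist_force'],'w',round(s['gripper_width']*94,1),'q6',q[5])
if len(sys.argv)>3:
    T=np.array(list(map(float,sys.argv[1:4]))); d=R.T@(T-p); 
    print('dist',np.linalg.norm(T-p),'slide',d.round(1))
    if len(sys.argv)>4:
        a=float(sys.argv[4]); dq1=np.degrees(np.arctan2(T[1],T[0])-np.arctan2(p[1],p[0]))
        for m in ([0] if len(sys.argv)>5 else [0,180]):
            t=-(a+m-yaw); t=(t+180)%360-180
            print('turn',round(t,1),'q6 pred',np.degrees(q[5])+t+dq1)
E
python3 go.py 432 -52.5 130 90
```

```text
t 2.2 p [274.9701 588.9893 170.1613] jaw 64.97 tilt [-0.  0. -1.] F [ 0.0244  0.0227 -0.534 ] w 94.2 q6 -0.1741038945481449
dist 661.6493714374126 slide [  40.2 -514.8  413.7]
turn -25.0 q6 pred -106.90526769364061
turn 155.0 q6 pred 73.0947323063594
```

>>> {"fn": "play_rows", "kwargs": {"series": [{"grip": -0.1, "slide": [0, -515, 414], "turn": 65}, {"grip": -0.1, "slide": [0, -515, 414], "turn": 65}, {"grip": -0.1, "slide": [0, -515, 414], "turn": 65}, {"grip": -0.1, "slide": [0, -515, 414], "turn": 65}, {"grip": -0.1, "slide": [0, -515, 414], "turn": 65}, {"grip": -0.1, "slide": [0, -515, 414], "turn": 65}, {"grip": -0.1, "slide": [0, -515, 414], "turn": 65}, {"grip": -0.1, "slide": [0, -515, 414], "turn": 65}, {"grip": -0.1, "slide": [0, -515, 414], "turn": 65}, {"grip": -0.1, "slide": [0, -515, 414], "turn": 65}]}}

```text
time: 3.03
eef_pos: [0.3742, 0.1826, 0.1705]
ee_rot: [0.501, 0.499, -0.501, 0.499]
wrist_force: [0.9, -0.1, -0.1]
gripper_width: 0.442
```

```bash
python3 go.py 432 -52.5 70 0
```

```text
t 3.03 p [374.2108 182.5621 170.4731] jaw -0.24 tilt [ 0.0012  0.0002 -1.    ] F [ 0.88   -0.1348 -0.1324] w 41.6 q6 0.18422900687603602
dist 262.08512213199157 slide [100.5  58.7 234.8]
turn -0.2 q6 pred -22.619487662840136
turn 179.8 q6 pred 157.38051233715987
```

>>> {"fn": "play_rows", "kwargs": {"series": [{"grip": -0.1, "slide": [30, 59, 235], "turn": 0}, {"grip": -0.1, "slide": [30, 59, 235], "turn": 0}, {"grip": -0.1, "slide": [50, 59, 235], "turn": 0}, {"grip": -0.1, "slide": [70, 59, 235], "turn": 0}, {"grip": -0.1, "slide": [100, 59, 235], "turn": 0}, {"grip": -0.1, "slide": [100, 59, 235], "turn": 0}, {"grip": -0.1, "slide": [115, 59, 235], "turn": 0}, {"grip": -0.1, "slide": [115, 59, 235], "turn": 0}, {"grip": -0.1, "slide": [115, 59, 235], "turn": 0}]}}

```text
time: 3.78
eef_pos: [0.4312, -0.0527, 0.0544]
ee_rot: [-0.501, -0.499, 0.502, -0.497]
wrist_force: [0.6, -0.7, 0.7]
gripper_width: 0.45
```

```bash
python3 go.py 432 -52.5 18.5 0; cat > snap.py <<'E'
import sys
from h import *
x,y,z,name=float(sys.argv[1])/1e3,float(sys.argv[2])/1e3,float(sys.argv[3])/1e3,sys.argv[4]
o=[]
for n in ['top','scene']:
    c=cam(n); u,v=map(int,px(c,[x,y,z])); v=max(v,55);u=min(max(u,55),585)
    o.append(cv2.resize(c['color'][v-55:v+55,u-55:u+55],(400,400),interpolation=cv2.INTER_CUBIC))
cv2.imwrite('pics/'+name,np.hstack(o)[...,::-1])
E
python3 snap.py 432 -52.5 20 m1.png
```

```text
t 3.78 p [431.1921 -52.7134  54.4081] jaw -0.36 tilt [-0.0021  0.0018 -1.    ] F [ 0.6484 -0.6804  0.6841] w 42.3 q6 -0.3787897691184523
dist 35.917849786581414 slide [35.9  0.9 -0.2]
turn -0.4 q6 pred -22.01764182111022
turn 179.6 q6 pred 157.98235817888983
```

View pics/m1.png

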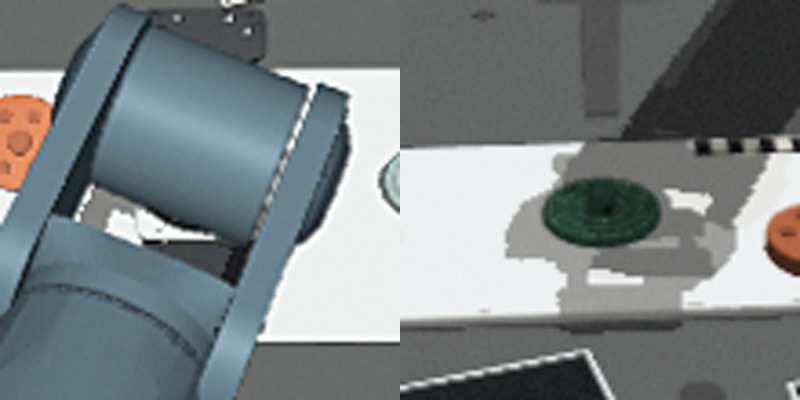

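```bash
python3 -c "
from h import *
c=cam('scene');save(c,'s1.png'); print(px(c,bot.get_state()['eef_pos']),bot.get_state()['eef_pos'],c['t'],c['R'][0])
c=cam('top');save(c,'t1.png')
"
```

```text
[309.2, 237.7] [ 0.43347928 -0.05222884  0.05710513] [ 0.02943756 -0.18885793  1.48687304] [ 0.04893541  0.99876005 -0.00914783]
```

View pics/s1.png

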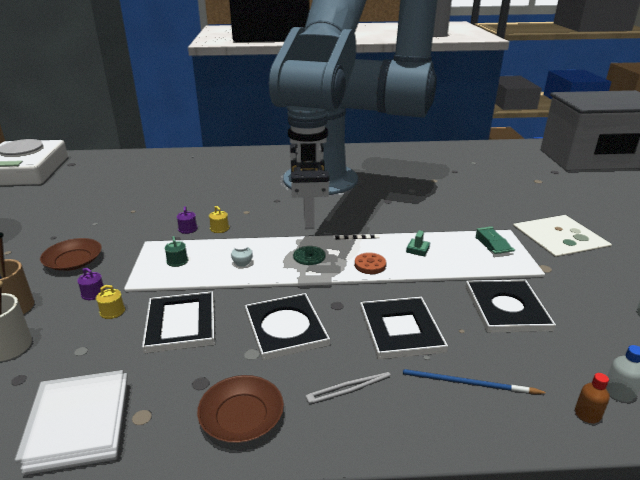

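View pics/t1.png

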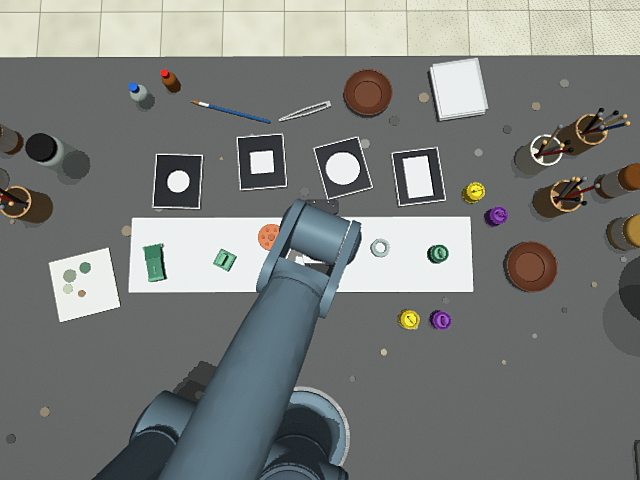

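```bash
python3 go.py 432 -52.5 18.5 0;python3 go.py 432 -52.5 18.5 0
```

```text
t 3.98 p [433.5819 -52.1787  57.2163] jaw -0.14 tilt [ 0.0044 -0.0009 -1.    ] F [-0.3248 -0.4275  0.0185] w 42.2 q6 -0.3790334848463218
dist 38.749906452109954 slide [38.7 -1.8  0.3]
turn -0.1 q6 pred -21.926780875147255
turn 179.9 q6 pred 158.07321912485278
t 3.98 p [433.5819 -52.1787  57.2163] jaw -0.14 tilt [ 0.0044 -0.0009 -1.    ] F [-0.3248 -0.4275  0.0185] w 42.2 q6 -0.3790334848463218
dist 38.749906452109954 slide [38.7 -1.8  0.3]
turn -0.1 q6 pred -21.926780875147255
turn 179.9 q6 pred 158.07321912485278
```

>>> {"fn": "play_rows", "kwargs": {"series": [{"grip": -0.1, "slide": [15, -2, 0], "turn": 0}, {"grip": -0.1, "slide": [27, -2, 0], "turn": 0}, {"grip": -0.1, "slide": [34, -2, 0], "turn": 0}, {"grip": -0.1, "slide": [37, -2, 0], "turn": 0}, {"grip": -0.1, "slide": [38.5, -2, 0], "turn": 0}, {"grip": -0.1, "slide": [38.5, -2, 0], "turn": 0}, {"grip": -0.1, "slide": [38.5, -2, 0], "turn": 0}]}}

```text
time: 4.57
eef_pos: [0.4323, -0.0523, 0.0194]
ee_rot: [0.502, 0.498, -0.5, 0.501]
wrist_force: [-0.1, -0.5, -0.2]
gripper_width: 0.451
```

```bash
python3 go.py 432 -52.5 18.5 0; python3 snap.py 432 -52.5 20 m2.png;python3 go.py 432 -52.5 18.5 0
```

```text
t 4.57 p [432.3153 -52.2687  19.3856] jaw -0.12 tilt [ 0.0055 -0.0014 -1.    ] F [-0.1154 -0.4683 -0.2059] w 42.4 q6 -0.38076587340471013
dist 0.9680391919624699 slide [ 0.9 -0.3  0.2]
turn -0.1 q6 pred -21.976153475456275
turn 179.9 q6 pred 158.02384652454376
t 4.67 p [432.2571 -52.3524  19.3008] jaw -0.14 tilt [ 0.0054 -0.0013 -1.    ] F [0.1089 1.2884 0.2291] w 42.3 q6 -0.38082346510340076
dist 0.8539168998630865 slide [ 0.8 -0.3  0.1]
turn -0.1 q6 pred -21.980813274653634
turn 179.9 q6 pred 158.01918672534634
```

View pics/m2.png

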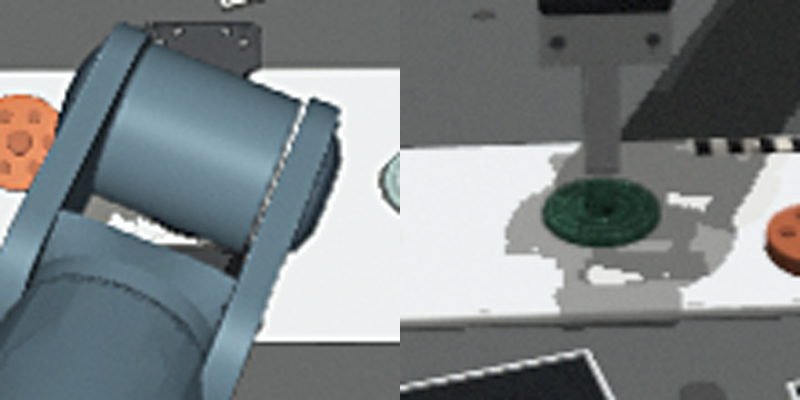

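```bash
python3 - <<'E'
from h import *
c=cam('scene'); W=cloud(c); s=bot.get_state(); print(px(c,s['eef_pos']),s['eef_pos'])
cc=c['color'][190:280,270:350]; cv2.imwrite('pics/m3.png',cv2.resize(cc,(640,720)[::1] if 0 else (533,600),interpolation=cv2.INTER_NEAREST)[...,::-1])
for v in range(205,270,3): print(v,[tuple((W[v,u]*1000).round().tolist()) for u in (303,309,315)], c['color'][v,309])
E
```

```text
[309.3, 252.8] [ 0.43219958 -0.05236425  0.01923334]
205 [(512.0, -66.0, 173.0), (513.0, -55.0, 172.0), (514.0, -44.0, 173.0)] [84 86 86]
208 [(512.0, -66.0, 166.0), (512.0, -55.0, 166.0), (511.0, -44.0, 165.0)] [86 88 86]
211 [(510.0, -66.0, 159.0), (514.0, -55.0, 161.0), (513.0, -44.0, 160.0)] [85 85 84]
214 [(514.0, -67.0, 155.0), (512.0, -55.0, 154.0), (511.0, -44.0, 153.0)] [79 81 79]
217 [(234.0, -59.0, 1.0), (nan, nan, nan), (230.0, -29.0, -2.0)] [84 83 84]
220 [(247.0, -59.0, -0.0), (469.0, -54.0, 118.0), (251.0, -30.0, 1.0)] [84 84 85]
223 [(261.0, -60.0, -1.0), (468.0, -54.0, 111.0), (268.0, -31.0, 2.0)] [85 85 85]
226 [(278.0, -60.0, 0.0), (466.0, -54.0, 103.0), (283.0, -32.0, 2.0)] [83 85 85]
229 [(293.0, -61.0, 0.0), (466.0, -54.0, 96.0), (295.0, -33.0, 0.0)] [83 84 84]
232 [(307.0, -61.0, 0.0), (469.0, -54.0, 91.0), (307.0, -33.0, -1.0)] [84 82 83]
235 [(322.0, -62.0, 0.0), (466.0, -54.0, 82.0), (323.0, -34.0, 0.0)] [85 85 85]
238 [(352.0, -63.0, 10.0), (465.0, -54.0, 75.0), (354.0, -36.0, 10.0)] [81 80 81]
241 [(366.0, -63.0, 10.0), (464.0, -54.0, 67.0), (366.0, -37.0, 9.0)] [82 83 84]
244 [(378.0, -64.0, 9.0), (460.0, -54.0, 58.0), (382.0, -37.0, 11.0)] [80 81 80]
247 [(400.0, -65.0, 15.0), (404.0, -52.0, 17.0), (402.0, -39.0, 15.0)] [34 57 48]
250 [(415.0, -65.0, 16.0), (437.0, -53.0, 29.0), (416.0, -39.0, 16.0)] [33 53 44]
253 [(430.0, -66.0, 18.0), (439.0, -53.0, 23.0), (429.0, -40.0, 16.0)] [22 42 34]
256 [(438.0, -66.0, 16.0), (440.0, -53.0, 16.0), (439.0, -41.0, 15.0)] [28 48 40]
259 [(450.0, -67.0, 16.0), (454.0, -54.0, 17.0), (455.0, -42.0, 18.0)] [41 66 55]
262 [(463.0, -67.0, 17.0), (462.0, -54.0, 16.0), (463.0, -42.0, 15.0)] [28 52 41]
265 [(463.0, -67.0, 9.0), (465.0, -55.0, 10.0), (469.0, -42.0, 12.0)] [106 106 104]
268 [(476.0, -68.0, 10.0), (473.0, -55.0, 7.0), (479.0, -43.0, 11.0)] [115 115 112]
```

View pics/m3.png

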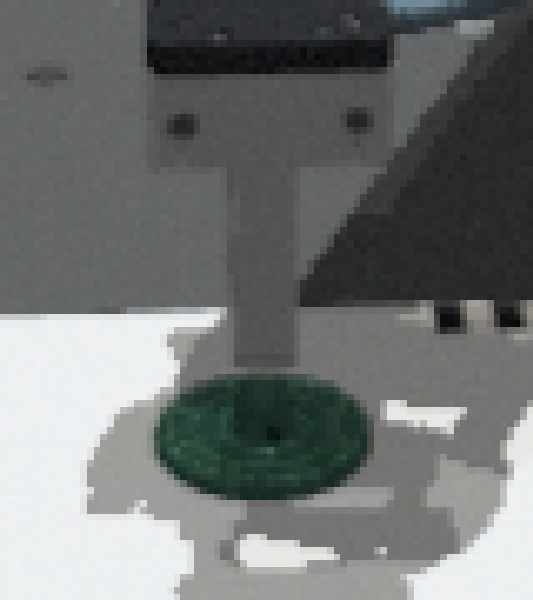

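```bash
python3 - <<'E'
from h import *
c=cam('scene'); print(px(c,[.275,.589,.170]), px(c,[.275,.589,.208]))
d=np.load('scene.npz'); W=d['W']; col=d['color']
for v in range(60,150,5): print(v,[tuple((W[v,u]*1000).round().tolist()) for u in (566,570,610,614)])
cv2.imwrite('pics/s0g.png',cv2.resize(col[0:160,500:640],(700,800)[:2],interpolation=cv2.INTER_NEAREST)[:600,:,::-1])
E
```

```text
[586.2, 151.0] [590.6, 134.9]
60 [(nan, nan, nan), (-1955.0, 1705.0, -93.0), (294.0, 575.0, 374.0), (297.0, 581.0, 374.0)]
65 [(-1953.0, 1685.0, -123.0), (-1954.0, 1712.0, -124.0), (292.0, 579.0, 363.0), (301.0, 581.0, 365.0)]
70 [(251.0, 510.0, 346.0), (252.0, 518.0, 346.0), (295.0, 579.0, 354.0), (302.0, 584.0, 355.0)]
75 [(273.0, 501.0, 340.0), (274.0, 509.0, 340.0), (298.0, 581.0, 345.0), (301.0, 587.0, 345.0)]
80 [(272.0, 504.0, 330.0), (261.0, 519.0, 327.0), (294.0, 586.0, 333.0), (-1517.0, 1748.0, -115.0)]
85 [(272.0, 506.0, 319.0), (276.0, 513.0, 320.0), (264.0, 608.0, 315.0), (269.0, 614.0, 316.0)]
90 [(271.0, 510.0, 308.0), (279.0, 514.0, 310.0), (305.0, 585.0, 315.0), (307.0, 593.0, 316.0)]
95 [(-156.0, 746.0, 181.0), (-154.0, 758.0, 181.0), (-146.0, 876.0, 180.0), (-138.0, 883.0, 182.0)]
100 [(-99.0, 719.0, 182.0), (258.0, 531.0, 283.0), (-86.0, 842.0, 183.0), (-87.0, 854.0, 182.0)]
105 [(-97.0, 721.0, 168.0), (261.0, 532.0, 273.0), (-37.0, 815.0, 182.0), (-41.0, 829.0, 181.0)]
110 [(-87.0, 719.0, 156.0), (262.0, 535.0, 262.0), (-8.0, 800.0, 177.0), (-6.0, 810.0, 177.0)]
115 [(252.0, 534.0, 248.0), (261.0, 538.0, 250.0), (-13.0, 807.0, 161.0), (-13.0, 819.0, 161.0)]
120 [(263.0, 530.0, 240.0), (264.0, 539.0, 240.0), (-11.0, 810.0, 148.0), (-9.0, 820.0, 148.0)]
125 [(261.0, 534.0, 228.0), (-45.0, 719.0, 125.0), (-7.0, 812.0, 135.0), (-7.0, 824.0, 134.0)]
130 [(264.0, 536.0, 217.0), (-35.0, 717.0, 114.0), (-11.0, 819.0, 119.0), (-9.0, 829.0, 119.0)]
135 [(-61.0, 723.0, 90.0), (-36.0, 721.0, 98.0), (-10.0, 822.0, 105.0), (291.0, 633.0, 212.0)]
140 [(-51.0, 722.0, 78.0), (-26.0, 719.0, 87.0), (-7.0, 825.0, 91.0), (-10.0, 838.0, 89.0)]
145 [(-48.0, 724.0, 64.0), (-21.0, 720.0, 74.0), (-5.0, 828.0, 77.0), (-8.0, 842.0, 75.0)]
```

View pics/s0g.png

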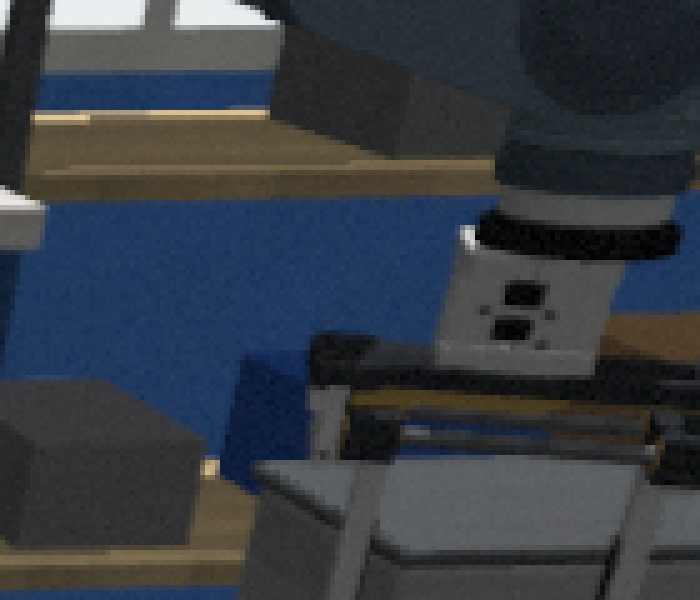

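>>> {"fn": "play_rows", "kwargs": {"series": [{"grip": -0.1, "slide": [2, 0, 0], "turn": 0}, {"grip": -0.1, "slide": [3, 0, 0], "turn": 0}, {"grip": -0.1, "slide": [4, 0, 0], "turn": 0}, {"grip": -0.1, "slide": [4.5, 0, 0], "turn": 0}, {"grip": -0.1, "slide": [4.5, 0, 0], "turn": 0}]}}

```text
time: 5.18
eef_pos: [0.4319, -0.0523, 0.0144]
ee_rot: [0.502, 0.498, -0.5, 0.501]
wrist_force: [0.6, -0.1, 0.0]
gripper_width: 0.449
```

>>> {"fn": "play_rows", "kwargs": {"series": [{"grip": -0.1, "slide": [8, 0, 0], "turn": 0}, {"grip": -0.1, "slide": [14, 0, 0], "turn": 0}, {"grip": -0.1, "slide": [18, 0, 0], "turn": 0}, {"grip": -0.1, "slide": [20, 0, 0], "turn": 0}, {"grip": -0.1, "slide": [20, 0, 0], "turn": 0}, {"grip": -0.1, "slide": [20, 0, 0], "turn": 0}]}}

```text
time: 5.68
eef_pos: [0.4319, -0.0523, -0.0058]
ee_rot: [0.502, 0.498, -0.5, 0.501]
wrist_force: [-0.8, 1.1, 0.4]
gripper_width: 0.452
```

```bash
cat > tip.py <<'E'
from h import *
c=cam('scene'); W=cloud(c)*1000; s=bot.get_state(); e=s['eef_pos']; p=px(c,e); print(p,e,s['wrist_force'])
u0,v0=int(p[0])-50,int(p[1])-70
import sys
cv2.imwrite('pics/'+sys.argv[1],cv2.resize(c['color'][v0:v0+100,u0:u0+100],(600,600),interpolation=cv2.INTER_NEAREST)[...,::-1])
E
python3 tip.py m4.png
python3 - <<'E'
from h import *
c=cam('scene'); W=cloud(c)*1000
for v in range(238,264,1): print(v,[tuple((W[v,u]).round().tolist()) for u in (307,309,311)], c['color'][v,309])
E
```

```text
[309.4, 262.6] [ 0.43209626 -0.05234599 -0.00559284] [ 0.41801181 -0.34683005 -0.31434653]
238 [(464.0, -58.0, 74.0), (466.0, -54.0, 75.0), (462.0, -50.0, 73.0)] [85 86 85]
239 [(463.0, -58.0, 71.0), (463.0, -54.0, 71.0), (464.0, -50.0, 71.0)] [82 83 81]
240 [(465.0, -58.0, 70.0), (464.0, -54.0, 70.0), (465.0, -50.0, 70.0)] [85 85 86]
241 [(467.0, -58.0, 69.0), (464.0, -54.0, 67.0), (464.0, -50.0, 67.0)] [83 84 85]
242 [(465.0, -58.0, 66.0), (465.0, -54.0, 65.0), (466.0, -50.0, 66.0)] [84 84 83]
243 [(465.0, -58.0, 63.0), (468.0, -54.0, 65.0), (465.0, -50.0, 63.0)] [82 82 82]
244 [(463.0, -58.0, 60.0), (463.0, -54.0, 60.0), (465.0, -50.0, 60.0)] [85 85 86]
245 [(464.0, -58.0, 58.0), (466.0, -54.0, 59.0), (466.0, -50.0, 59.0)] [86 85 85]
246 [(466.0, -58.0, 57.0), (467.0, -54.0, 57.0), (464.0, -50.0, 55.0)] [83 82 84]
247 [(466.0, -58.0, 54.0), (465.0, -54.0, 53.0), (469.0, -50.0, 56.0)] [84 83 86]
248 [(465.0, -58.0, 52.0), (466.0, -54.0, 52.0), (467.0, -50.0, 52.0)] [86 86 87]
249 [(467.0, -58.0, 50.0), (467.0, -54.0, 50.0), (467.0, -50.0, 50.0)] [85 86 85]
250 [(466.0, -58.0, 47.0)
[... 422 characters left out ...]
3.0, 18.0), (438.0, -49.0, 17.0)] [38 46 44]
256 [(439.0, -58.0, 16.0), (438.0, -53.0, 15.0), (440.0, -49.0, 16.0)] [28 49 40]
257 [(441.0, -58.0, 15.0), (444.0, -54.0, 16.0), (447.0, -50.0, 18.0)] [52 78 67]
258 [(449.0, -58.0, 17.0), (447.0, -54.0, 15.0), (445.0, -49.0, 14.0)] [32 55 46]
259 [(451.0, -58.0, 16.0), (454.0, -54.0, 17.0), (453.0, -50.0, 17.0)] [41 64 53]
260 [(453.0, -58.0, 14.0), (454.0, -54.0, 15.0), (452.0, -50.0, 14.0)] [32 54 43]
261 [(461.0, -59.0, 17.0), (463.0, -55.0, 19.0), (461.0, -50.0, 17.0)] [36 60 49]
262 [(464.0, -59.0, 17.0), (465.0, -55.0, 17.0), (462.0, -50.0, 15.0)] [29 51 39]
263 [(462.0, -59.0, 13.0), (463.0, -55.0, 14.0), (462.0, -50.0, 12.0)] [29 45 37]
```

View pics/m4.png

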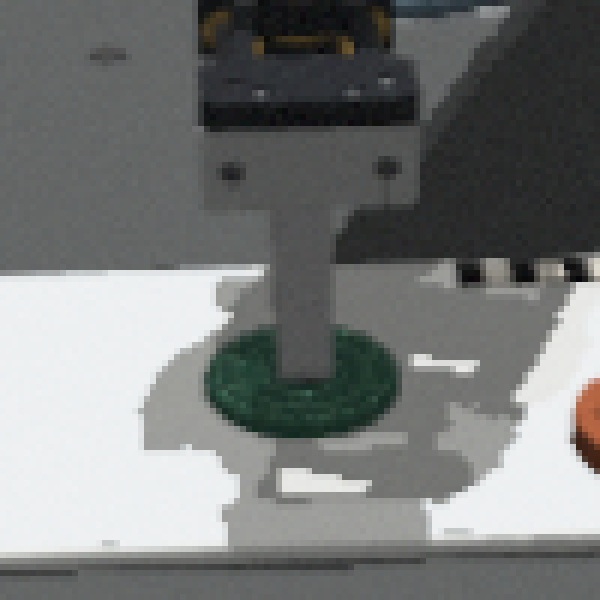

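>>> {"fn": "play_rows", "kwargs": {"series": [{"grip": -0.1, "slide": [6, 0, 0], "turn": 0}, {"grip": -0.1, "slide": [10, 0, 0], "turn": 0}, {"grip": -0.1, "slide": [13, 0, 0], "turn": 0}, {"grip": -0.1, "slide": [15, 0, 0], "turn": 0}, {"grip": -0.1, "slide": [16, 0, 0], "turn": 0}, {"grip": -0.1, "slide": [16, 0, 0], "turn": 0}, {"grip": -0.1, "slide": [16, 0, 0], "turn": 0}]}}

```text
time: 6.37
eef_pos: [0.432, -0.0523, -0.0193]
ee_rot: [0.501, 0.499, -0.5, 0.5]
wrist_force: [-12.4, 3.1, 28.9]
gripper_width: 0.451
```

```bash

python3 - <<'E'
from h import *
c=cam('scene'); W=cloud(c)*1000; print(bot.get_state()['eef_pos'],bot.get_state()['wrist_force'])
for v in range(254,266,1): print(v,[tuple((W[v,u]).round().tolist()) for u in (307,309,311)], c['color'][v,309])
cv2.imwrite('pics/m5.png',cv2.resize(c['color'][200:290,270:360],(600,600),interpolation=cv2.INTER_NEAREST)[...,::-1])
E
```

```text
[ 0.43203259 -0.05236028 -0.01924282] [-10.92148169   2.82888261  28.25505421]
254 [(468.0, -59.0, 38.0), (466.0, -54.0, 38.0), (464.0, -50.0, 36.0)] [82 82 83]
255 [(464.0, -58.0, 34.0), (466.0, -54.0, 35.0), (465.0, -50.0, 34.0)] [81 82 82]
256 [(467.0, -59.0, 33.0), (467.0, -55.0, 33.0), (466.0, -50.0, 32.0)] [84 84 86]
257 [(467.0, -59.0, 31.0), (464.0, -54.0, 29.0), (467.0, -50.0, 30.0)] [81 83 82]
258 [(466.0, -59.0, 28.0), (465.0, -54.0, 27.0), (463.0, -50.0, 26.0)] [82 81 82]
259 [(463.0, -59.0, 23.0), (462.0, -54.0, 23.0), (464.0, -50.0, 24.0)] [74 76 77]
260 [(456.0, -58.0, 17.0), (458.0, -54.0, 17.0), (457.0, -50.0, 17.0)] [62 68 64]
261 [(461.0, -59.0, 18.0), (460.0, -54.0, 17.0), (457.0, -50.0, 15.0)] [41 63 52]
262 [(462.0, -59.0, 15.0), (464.0, -55.0, 17.0), (465.0, -50.0, 17.0)] [28 49 39]
263 [(469.0, -59.0, 17.0), (466.0, -55.0, 16.0), (467.0, -51.0, 16.0)] [26 45 37]
264 [(465.0, -59.0, 13.0), (465.0, -55.0, 12.0), (464.0, -50.0, 11.0)] [25 44 35]
265 [(467.0, -59.0, 11.0), (467.0, -55.0, 11.0), (468.0, -51.0, 12.0)] [106 108 106]
```

View pics/m5.png

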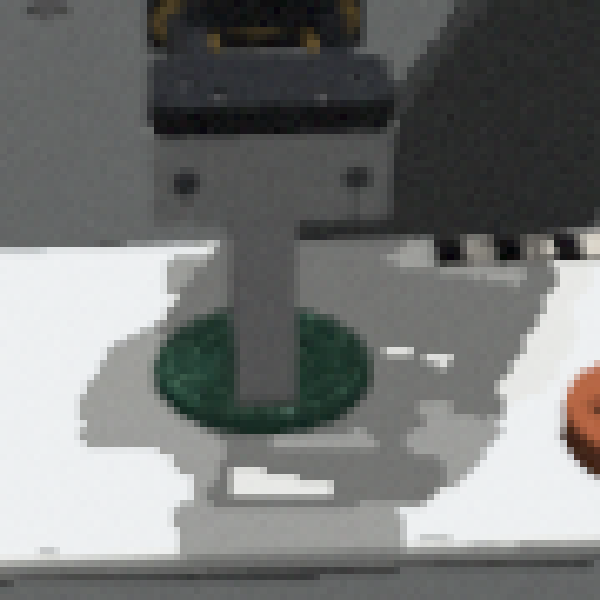

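>>> {"fn": "play_rows", "kwargs": {"series": [{"grip": -0.1, "slide": [-1.5, 0, 0], "turn": 0}, {"grip": -0.1, "slide": [-2.5, 0, 0], "turn": 0}, {"grip": -0.1, "slide": [-2.5, 0, 0], "turn": 0}]}}

```text
time: 6.67
eef_pos: [0.4322, -0.0524, -0.0168]
ee_rot: [0.501, 0.499, -0.5, 0.5]
wrist_force: [-0.5, 1.0, -0.3]
gripper_width: 0.454
```

```bash
python3 go.py
```

```text
t 6.67 p [432.1942 -52.403  -16.7725] jaw -0.11 tilt [ 0.0018 -0.0005 -1.    ] F [-0.5444  1.0122 -0.3348] w 42.7 q6 -0.38079852548499293
```

>>> {"fn": "play_rows", "kwargs": {"series": [{"grip": -1, "slide": [0, 0, 0], "turn": 0}, {"grip": -1, "slide": [0, 0, 0], "turn": 0}, {"grip": -1, "slide": [0, 0, 0], "turn": 0}, {"grip": -1, "slide": [0, 0, 0], "turn": 0}, {"grip": -1, "slide": [0, 0, 0], "turn": 0}, {"grip": -1, "slide": [0, 0, 0], "turn": 0}]}}

```text
time: 7.17
eef_pos: [0.4318, -0.0522, -0.0171]
ee_rot: [0.501, 0.499, -0.5, 0.5]
wrist_force: [0.5, 0.2, -1.7]
gripper_width: 0.177
```

```bash
python3 go.py
```

```text
t 7.17 p [431.8108 -52.2433 -17.1312] jaw -0.11 tilt [ 0.0012 -0.0002 -1.    ] F [ 0.525   0.2381 -1.6779] w 16.6 q6 -0.3808028316414011
```

>>> {"fn": "play_rows", "kwargs": {"series": [{"grip": -1, "slide": [-5, 0, 0], "turn": 0}, {"grip": -1, "slide": [-15, 0, 0], "turn": 0}, {"grip": -1, "slide": [-30, 0, 0], "turn": 0}, {"grip": -1, "slide": [-45, 0, 0], "turn": 0}, {"grip": -1, "slide": [-55, 0, 0], "turn": 0}, {"grip": -1, "slide": [-60, 0, 0], "turn": 0}, {"grip": -1, "slide": [-60, 0, 0], "turn": 0}]}}

```text
time: 7.75
eef_pos: [0.4329, -0.0527, 0.0444]
ee_rot: [0.501, 0.498, -0.5, 0.501]
wrist_force: [0.7, 0.5, -1.9]
gripper_width: 0.18
```

```bash
python3 go.py 649 -105 45 0; python3 tip.py m6.png
```

```text
t 7.75 p [432.8866 -52.6642  44.4378] jaw -0.1 tilt [ 0.0041 -0.0014 -1.    ] F [ 0.677   0.4669 -1.8987] w 16.9 q6 -0.38078890969314433
dist 222.36083302538466 slide [  0.4 216.2  52. ]
turn -0.1 q6 pred -24.173207829347312
turn 179.9 q6 pred 155.8267921706527
[309.2, 243.0] [ 0.43208029 -0.05237793  0.04337613] [ 0.29450885  0.43657584 -2.23648855]
```

View pics/m6.png

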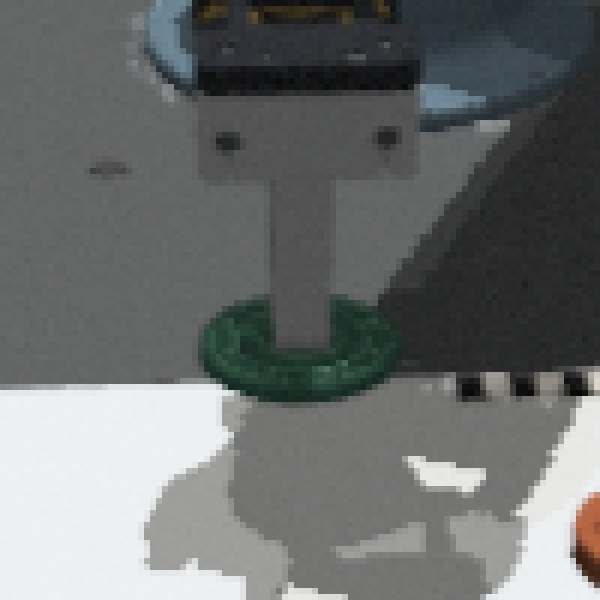

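>>> {"fn": "play_rows", "kwargs": {"series": [{"grip": -1, "slide": [1, 35, 8], "turn": 0}, {"grip": -1, "slide": [1, 75, 18], "turn": 0}, {"grip": -1, "slide": [1, 115, 28], "turn": 0}, {"grip": -1, "slide": [1, 150, 36], "turn": 0}, {"grip": -1, "slide": [1, 180, 43], "turn": 0}, {"grip": -1, "slide": [1, 205, 49], "turn": 0}, {"grip": -1, "slide": [1, 216, 52], "turn": 0}, {"grip": -1, "slide": [1, 216, 52], "turn": 0}, {"grip": -1, "slide": [1, 216, 52], "turn": 0}, {"grip": -1, "slide": [1, 216, 52], "turn": 0}]}}

```text
time: 8.63
eef_pos: [0.6463, -0.1042, 0.0416]
ee_rot: [-0.5, -0.5, 0.5, -0.499]
wrist_force: [1.0, 0.6, -2.1]
gripper_width: 0.179
```

```bash
python3 go.py 649 -105 -20.5 0; python3 tip.py m7.png
```

```text
t 8.63 p [ 646.3282 -104.1852   41.6416] jaw -0.1 tilt [-0.0004  0.0003 -1.    ] F [ 0.9815  0.5673 -2.0563] w 16.9 q6 -0.3310521614673383
dist 62.20436273645015 slide [62.1  2.7  0.8]
turn -0.1 q6 pred -19.10047332040239
turn 179.9 q6 pred 160.89952667959759
[285.3, 307.2] [ 0.64641569 -0.10418886  0.04200401] [-0.32946737 -0.36919863 -1.74385188]
```

View pics/m7.png

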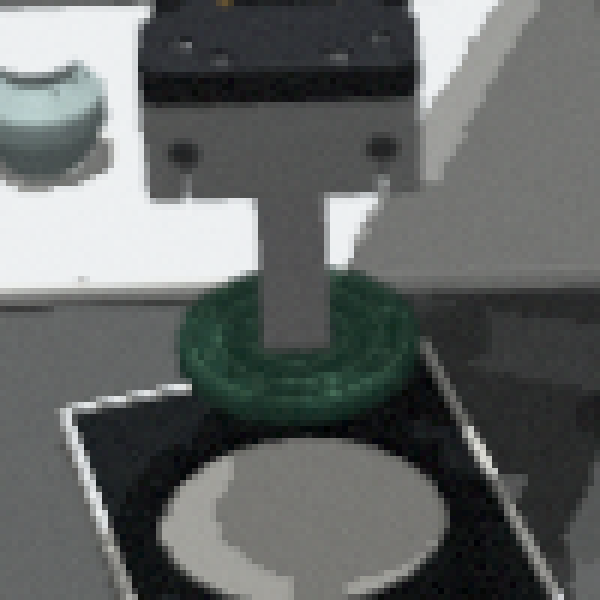

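>>> {"fn": "play_rows", "kwargs": {"series": [{"grip": -1, "slide": [20, 2.5, 1], "turn": 0}, {"grip": -1, "slide": [35, 2.5, 1], "turn": 0}, {"grip": -1, "slide": [45, 2.5, 1], "turn": 0}, {"grip": -1, "slide": [52, 2.5, 1], "turn": 0}, {"grip": -1, "slide": [56, 2.5, 1], "turn": 0}, {"grip": -1, "slide": [58, 2.5, 1], "turn": 0}, {"grip": -1, "slide": [58, 2.5, 1], "turn": 0}, {"grip": -1, "slide": [58, 2.5, 1], "turn": 0}]}}

```text
time: 9.35
eef_pos: [0.6494, -0.1053, -0.0154]
ee_rot: [0.501, 0.499, -0.5, 0.5]
wrist_force: [-0.4, 0.0, -1.7]
gripper_width: 0.178
```

```bash
python3 go.py 649 -105 -20.5 0; python3 tip.py m8.png
```

```text
t 9.35 p [ 649.4203 -105.3445  -15.386 ] jaw -0.1 tilt [ 0.0012 -0.0002 -1.    ] F [-0.3569  0.0382 -1.6801] w 16.8 q6 -0.33119170811367193
dist 5.14276688675804 slide [ 5.1 -0.4 -0.3]
turn -0.1 q6 pred -19.054106971432358
turn 179.9 q6 pred 160.94589302856764
[285.7, 333.6] [ 0.64959244 -0.10542755 -0.0151628 ] [-0.27137103  0.02206527 -1.90682401]
```

View pics/m8.png

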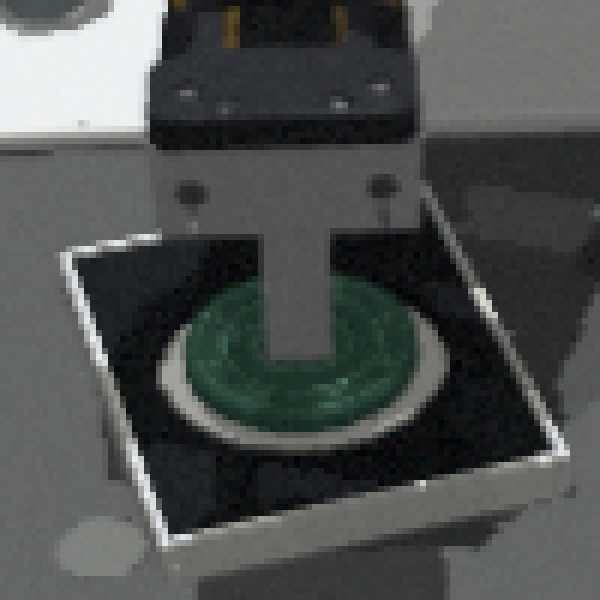

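>>> {"fn": "play_rows", "kwargs": {"series": [{"grip": -1, "slide": [2, 0, 0], "turn": 0}, {"grip": -1, "slide": [3.5, 0, 0], "turn": 0}, {"grip": -1, "slide": [4.5, 0, 0], "turn": 0}, {"grip": -1, "slide": [5.2, 0, 0], "turn": 0}, {"grip": -1, "slide": [5.2, 0, 0], "turn": 0}, {"grip": -1, "slide": [5.2, 0, 0], "turn": 0}]}}

```text
time: 9.9
eef_pos: [0.6495, -0.1054, -0.0204]
ee_rot: [0.501, 0.499, -0.5, 0.5]
wrist_force: [-0.6, -0.5, -1.5]
gripper_width: 0.178
```

>>> {"fn": "play_rows", "kwargs": {"series": [{"grip": -1, "slide": [0.6, 0, 0], "turn": 0}, {"grip": -1, "slide": [0.9, 0, 0], "turn": 0}, {"grip": -1, "slide": [0.9, 0, 0], "turn": 0}]}}

```text
time: 10.15
eef_pos: [0.6496, -0.1054, -0.0211]
ee_rot: [0.501, 0.499, -0.5, 0.5]
wrist_force: [-0.9, 0.1, -0.1]
gripper_width: 0.184
```

>>> {"fn": "play_rows", "kwargs": {"series": [{"grip": -1, "slide": [0.5, 0, 0], "turn": 0}, {"grip": -1, "slide": [0.5, 0, 0], "turn": 0}]}}

```text
time: 10.32
eef_pos: [0.6496, -0.1054, -0.0211]
ee_rot: [0.501, 0.499, -0.5, 0.5]
wrist_force: [-2.4, 0.4, 2.9]
gripper_width: 0.182
```

Resting on the floor (upward force 2.9 N). Release partly (34 mm), then lift.

>>> {"fn": "play_rows", "kwargs": {"series": [{"grip": -0.6, "slide": [0, 0, 0], "turn": 0}, {"grip": -0.3, "slide": [0, 0, 0], "turn": 0}, {"grip": -0.1, "slide": [0, 0, 0], "turn": 0}, {"grip": -0.1, "slide": [0, 0, 0], "turn": 0}, {"grip": -0.1, "slide": [-15, 0, 0], "turn": 0}, {"grip": -0.1, "slide": [-40, 0, 0], "turn": 0}, {"grip": -0.1, "slide": [-70, 0, 0], "turn": 0}, {"grip": 0.4, "slide": [-90, 0, 0], "turn": 0}, {"grip": 0.4, "slide": [-90, 0, 0], "turn": 0}]}}

```text
time: 11.07
eef_pos: [0.6537, -0.1067, 0.076]
ee_rot: [0.502, 0.496, -0.498, 0.504]
wrist_force: [1.2, -1.2, 1.1]
gripper_width: 0.555
```

```bash
python3 go.py 432.5 -330.5 70 0; python3 snap.py 649 -105 10 m9.png
```

```text
t 11.07 p [ 653.6917 -106.6989   76.0404] jaw -0.09 tilt [ 0.0117 -0.0039 -0.9999] F [ 1.1508 -1.1554  1.148 ] w 52.1 q6 -0.3311801614164108
dist 314.7208115221192 slide [   4.3 -220.9  224.1]
turn -0.1 q6 pred -47.1783437032456
turn 179.9 q6 pred 132.82165629675436
```

View pics/m9.png

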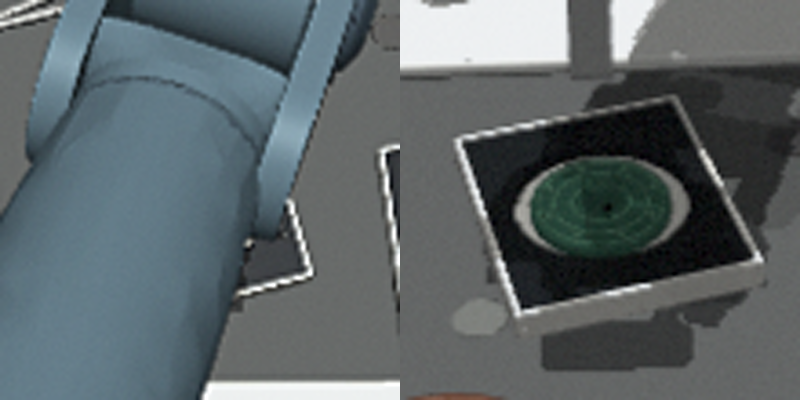

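>>> {"fn": "play_rows", "kwargs": {"series": [{"grip": 0.4, "slide": [4, -30, 31], "turn": 0}, {"grip": 0.4, "slide": [4, -60, 61], "turn": 0}, {"grip": 0.4, "slide": [4, -90, 91], "turn": 0}, {"grip": 0.4, "slide": [4, -120, 121], "turn": 0}, {"grip": 0.4, "slide": [4, -150, 151], "turn": 0}, {"grip": 0.4, "slide": [4, -175, 178], "turn": 0}, {"grip": 0.4, "slide": [4, -200, 203], "turn": 0}, {"grip": 0.4, "slide": [4, -215, 218], "turn": 0}, {"grip": 0.4, "slide": [4, -221, 224], "turn": 0}, {"grip": 0.4, "slide": [4, -221, 224], "turn": 0}]}}

```text
time: 12.0
eef_pos: [0.4274, -0.3295, 0.0646]
ee_rot: [0.502, 0.498, -0.5, 0.499]
wrist_force: [0.7, 0.5, 0.5]
gripper_width: 0.697
```

```bash
python3 snap.py 432 -330 35 b1.png;  python3 go.py 432.5 -330.5 -12 0;
```

```text
t 12.1 p [ 429.1103 -328.3066   65.0328] jaw -0.09 tilt [ 0.0031  0.0002 -1.    ] F [-1.1045 -0.0595 -0.6193] w 65.5 q6 -0.8642061520461749
dist 77.138486495558 slide [77.   3.2  2.2]
turn -0.1 q6 pred -49.57026320146251
turn 179.9 q6 pred 130.4297367985375
```

View pics/b1.png

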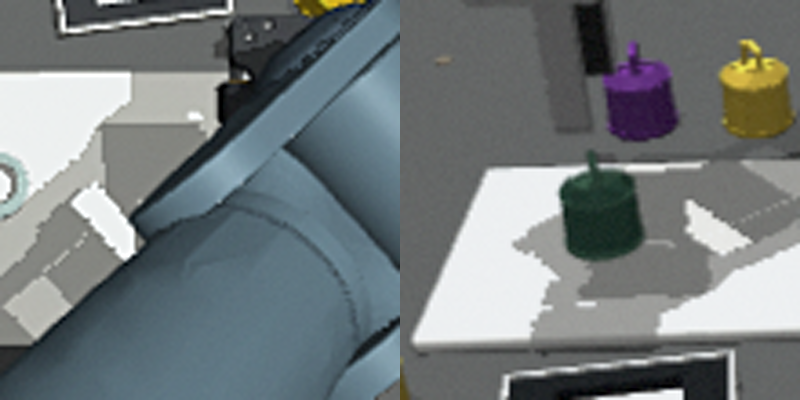

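>>> {"fn": "play_rows", "kwargs": {"series": [{"grip": 0.4, "slide": [3, 3, 2], "turn": 0}, {"grip": 0.4, "slide": [8, 3, 2], "turn": 0}, {"grip": 0.4, "slide": [14, 3, 2], "turn": 0}, {"grip": 0.4, "slide": [17, 3, 2], "turn": 0}, {"grip": 0.4, "slide": [18, 3, 2], "turn": 0}, {"grip": 0.4, "slide": [18, 3, 2], "turn": 0}]}}

```text
time: 12.6
eef_pos: [0.432, -0.3297, 0.0464]
ee_rot: [0.501, 0.499, -0.499, 0.5]
wrist_force: [-0.5, -0.2, -0.1]
gripper_width: 0.702
```

```bash
python3 snap.py 432 -330 35 b2.png;  python3 go.py 432.5 -330.5 -12 0;python3 - <<'E'
from h import *
c=cam('scene');W=cloud(c)*1000
hsv=cv2.cvtColor(c['color'],cv2.COLOR_RGB2HSV)
# finger front face points
m=(abs(W[...,0]-480)<20)&(abs(W[...,1]+330)<25)&(W[...,2]>85)&(W[...,2]<160)
P=W[m];print(len(P),np.median(P,0),np.percentile(P[:,1],[3,97]))
E
```

```text
t 12.7 p [ 432.2616 -330.2998   47.1041] jaw -0.08 tilt [ 0.0031  0.0002 -1.    ] F [-0.661  -0.4013  0.6849] w 65.8 q6 -0.8623395164362672
dist 59.104962174322594 slide [59.1  0.1  0.2]
turn -0.1 q6 pred -49.49376951089796
turn 179.9 q6 pred 130.50623048910208
369 [ 477.54992977 -329.33635     125.35594832] [-339.47171703 -321.00343695]
```

View pics/b2.png

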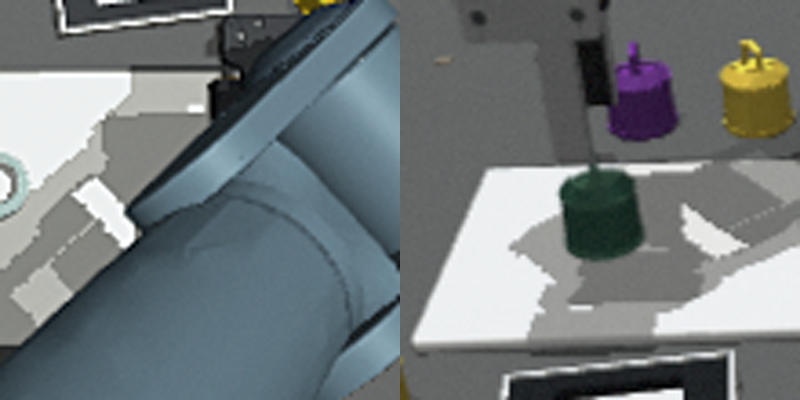

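>>> {"fn": "play_rows", "kwargs": {"series": [{"grip": 0.4, "slide": [10, 1.5, 0.5], "turn": 0}, {"grip": 0.4, "slide": [25, 1.5, 0.5], "turn": 0}, {"grip": 0.4, "slide": [38, 1.5, 0.5], "turn": 0}, {"grip": 0.4, "slide": [49, 1.5, 0.5], "turn": 0}, {"grip": 0.4, "slide": [56, 1.5, 0.5], "turn": 0}, {"grip": 0.4, "slide": [59, 1.5, 0.5], "turn": 0}, {"grip": 0.4, "slide": [59, 1.5, 0.5], "turn": 0}, {"grip": 0.4, "slide": [59, 1.5, 0.5], "turn": 0}]}}

```text
time: 13.42
eef_pos: [0.4342, -0.3312, -0.0116]
ee_rot: [0.501, 0.499, -0.5, 0.501]
wrist_force: [-0.7, -0.2, 0.1]
gripper_width: 0.696
```

```bash
python3 snap.py 432 -330 35 b3.png;  python3 go.py 432.5 -330.5 -12 0
```

```text
t 13.52 p [ 434.4503 -331.4722  -11.0528] jaw -0.09 tilt [ 0.0042 -0.0011 -1.    ] F [ 0.2663 -0.595   0.2804] w 65.9 q6 -0.8609578571636025
dist 2.3761184946344964 slide [ 0.9 -2.  -1. ]
turn -0.1 q6 pred -49.4585717904164
turn 179.9 q6 pred 130.5414282095836
```

View pics/b3.png

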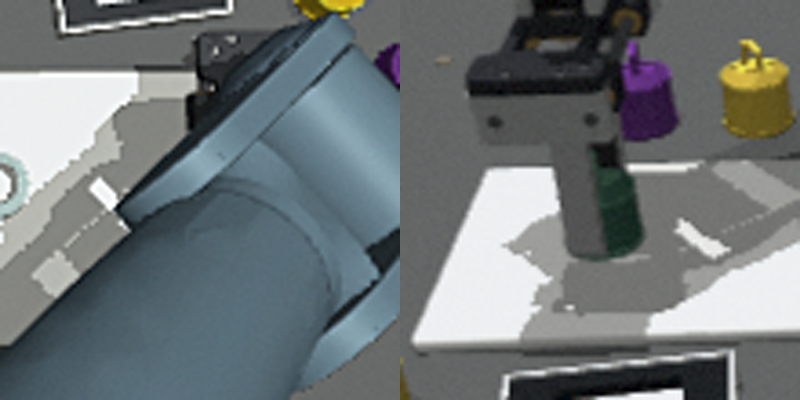

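>>> {"fn": "play_rows", "kwargs": {"series": [{"grip": -0.3, "slide": [0, 0, 0], "turn": 0}, {"grip": -0.6, "slide": [0, 0, 0], "turn": 0}, {"grip": -1, "slide": [0, 0, 0], "turn": 0}, {"grip": -1, "slide": [0, 0, 0], "turn": 0}, {"grip": -1, "slide": [0, 0, 0], "turn": 0}, {"grip": -1, "slide": [0, 0, 0], "turn": 0}]}}

```text
time: 14.02
eef_pos: [0.4344, -0.3316, -0.0108]
ee_rot: [0.501, 0.498, -0.5, 0.501]
wrist_force: [-2.1, 0.3, 2.1]
gripper_width: 0.445
```

```bash
python3 go.py 617 306.5 70 0
```

```text
t 14.02 p [ 434.4149 -331.6045  -10.7614] jaw -0.08 tilt [ 0.004  -0.0013 -1.    ] F [-2.0941  0.2799  2.1361] w 41.8 q6 -0.8609793532415025
dist 668.608278439847 slide [ -80.8  182.1 -638.2]
turn -0.1 q6 pred 14.364801405772333
turn 179.9 q6 pred 194.3648014057723
```

>>> {"fn": "play_rows", "kwargs": {"series": [{"grip": -1, "slide": [-5, 0, 0], "turn": 0}, {"grip": -1, "slide": [-15, 0, 0], "turn": 0}, {"grip": -1, "slide": [-30, 0, 0], "turn": 0}, {"grip": -1, "slide": [-50, 0, 0], "turn": 0}, {"grip": -1, "slide": [-70, 8, -28], "turn": 0}, {"grip": -1, "slide": [-80, 18, -63], "turn": 0}, {"grip": -1, "slide": [-80, 28, -98], "turn": 0}, {"grip": -1, "slide": [-80, 38, -133], "turn": 0}, {"grip": -1, "slide": [-80, 48, -168], "turn": 0}, {"grip": -1, "slide": [-80, 58, -203], "turn": 0}]}}

```text
time: 14.85
eef_pos: [0.4928, -0.1269, 0.0702]
ee_rot: [0.501, 0.498, -0.499, 0.501]
wrist_force: [0.4, -0.7, -1.5]
gripper_width: 0.448
```

```bash
python3 go.py 617 306.5 70 0
```

```text
t 14.85 p [ 492.8482 -126.9256   70.1884] jaw -0.1 tilt [ 0.0055 -0.0017 -1.    ] F [ 0.4319 -0.6895 -1.5275] w 42.1 q6 -0.4745032302976989
dist 450.85635445392614 slide [   0.1  123.4 -433.6]
turn -0.1 q6 pred 13.57067253650387
turn 179.9 q6 pred 193.57067253650385
```

>>> {"fn": "play_rows", "kwargs": {"series": [{"grip": -1, "slide": [0, 10, -35], "turn": 0}, {"grip": -1, "slide": [0, 20, -70], "turn": 0}, {"grip": -1, "slide": [0, 30, -105], "turn": 0}, {"grip": -1, "slide": [0, 40, -140], "turn": 0}, {"grip": -1, "slide": [0, 50, -175], "turn": 0}, {"grip": -1, "slide": [0, 60, -210], "turn": 0}, {"grip": -1, "slide": [0, 70, -245], "turn": 0}, {"grip": -1, "slide": [0, 80, -280], "turn": 0}, {"grip": -1, "slide": [0, 90, -315], "turn": 0}, {"grip": -1, "slide": [0, 98, -345], "turn": 0}]}}

```text
time: 15.68
eef_pos: [0.5919, 0.2205, 0.0709]
ee_rot: [0.502, 0.498, -0.499, 0.502]
wrist_force: [0.4, 1.0, 0.1]
gripper_width: 0.446
```

```bash
python3 go.py 617 306.5 40 0
```

```text
t 15.68 p [591.87   220.5034  70.9247] jaw -0.05 tilt [ 0.0064 -0.001  -1.    ] F [0.3825 0.9866 0.0746] w 42.0 q6 0.18031469191190486
dist 94.78007729434603 slide [ 31.   24.9 -86.1]
turn -0.1 q6 pred 16.264056731773945
turn 179.9 q6 pred 196.26405673177393
```

>>> {"fn": "play_rows", "kwargs": {"series": [{"grip": -1, "slide": [5, 8, -28], "turn": 0}, {"grip": -1, "slide": [10, 16, -52], "turn": 0}, {"grip": -1, "slide": [16, 21, -71], "turn": 0}, {"grip": -1, "slide": [23, 24, -82], "turn": 0}, {"grip": -1, "slide": [29, 25, -86], "turn": 0}, {"grip": -1, "slide": [31, 25, -86], "turn": 0}, {"grip": -1, "slide": [31, 25, -86], "turn": 0}, {"grip": -1, "slide": [31, 25, -86], "turn": 0}]}}

```text
time: 16.35
eef_pos: [0.617, 0.3053, 0.04]
ee_rot: [0.502, 0.498, -0.499, 0.501]
wrist_force: [-0.2, -0.2, -0.9]
gripper_width: 0.447
```

```bash
python3 snap.py 617 306.5 20 b4.png; python3 go.py 617 306.5 -14 0
```

```text
t 16.45 p [617.463  305.4882  40.5658] jaw -0.12 tilt [ 0.0069 -0.001  -1.    ] F [ 0.1541 -0.3694 -0.4508] w 41.7 q6 0.3000905634948403
dist 54.57717322367163 slide [54.6 -0.8 -1.1]
turn -0.1 q6 pred 17.16496033460986
turn 179.9 q6 pred 197.16496033460984
```

View pics/b4.png

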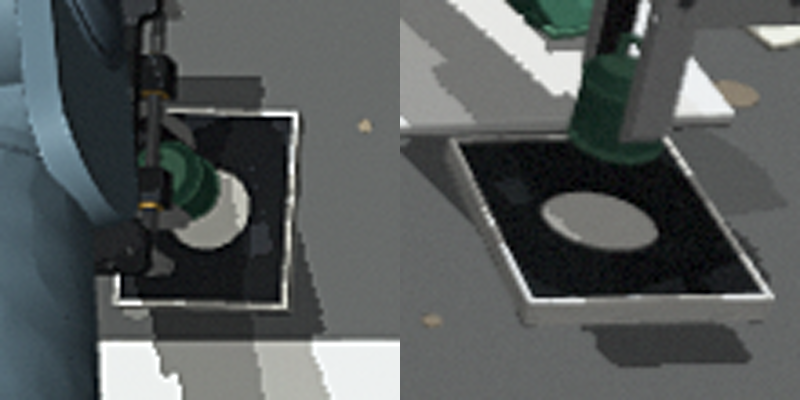

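>>> {"fn": "play_rows", "kwargs": {"series": [{"grip": -1, "slide": [12, -0.5, -1], "turn": 0}, {"grip": -1, "slide": [24, -0.5, -1], "turn": 0}, {"grip": -1, "slide": [33, -0.5, -1], "turn": 0}, {"grip": -1, "slide": [38, -0.5, -1], "turn": 0}, {"grip": -1, "slide": [41, -0.5, -1], "turn": 0}, {"grip": -1, "slide": [41, -0.5, -1], "turn": 0}, {"grip": -1, "slide": [41, -0.5, -1], "turn": 0}]}}

```text
time: 17.03
eef_pos: [0.6173, 0.3065, -0.0006]
ee_rot: [0.502, 0.498, -0.499, 0.501]
wrist_force: [0.7, -0.5, -0.9]
gripper_width: 0.444
```

```bash
python3 snap.py 617 306.5 20 b5.png; python3 go.py 617 306.5 -14.3 0
```

```text
t 17.13 p [617.7643 306.6666   0.1816] jaw -0.11 tilt [ 0.008  -0.0007 -1.    ] F [ 0.0779  0.1607 -1.1037] w 42.2 q6 0.30175940866615075
dist 14.502742645595026 slide [14.5 -0.9  0.2]
turn -0.1 q6 pred 17.190593658477706
turn 179.9 q6 pred 197.19059365847772
```

View pics/b5.png

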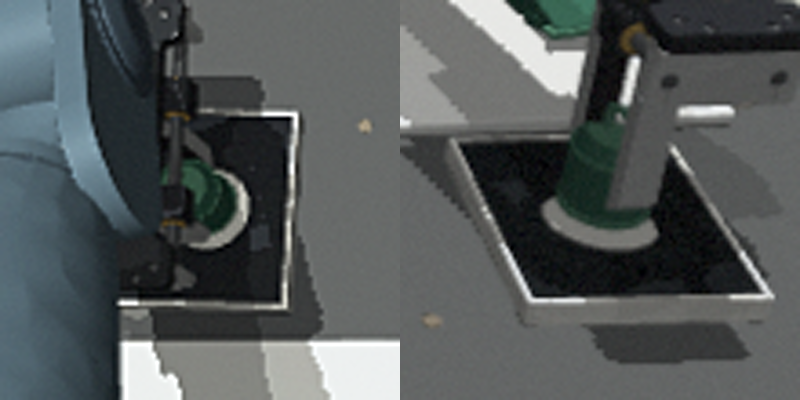

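>>> {"fn": "play_rows", "kwargs": {"series": [{"grip": -1, "slide": [5, -0.5, 0], "turn": 0}, {"grip": -1, "slide": [9, -0.5, 0], "turn": 0}, {"grip": -1, "slide": [12, -0.5, 0], "turn": 0}, {"grip": -1, "slide": [13.5, -0.5, 0], "turn": 0}, {"grip": -1, "slide": [14.5, -0.5, 0], "turn": 0}, {"grip": -1, "slide": [14.8, -0.5, 0], "turn": 0}, {"grip": -1, "slide": [14.8, -0.5, 0], "turn": 0}]}}

```text
time: 17.72
eef_pos: [0.6175, 0.3067, -0.0146]
ee_rot: [0.502, 0.497, -0.499, 0.502]
wrist_force: [-0.3, 0.5, -0.8]
gripper_width: 0.445
```

```bash
python3 go.py 617 306.5 -14.8 0
```

```text
t 17.72 p [617.4966 306.7091 -14.5898] jaw -0.11 tilt [ 0.0083 -0.0006 -1.    ] F [-0.2736  0.4509 -0.8213] w 41.8 q6 0.3020200170391528
dist 0.5783492444333217 slide [ 0.2 -0.5  0.2]
turn -0.1 q6 pred 17.192337504185836
turn 179.9 q6 pred 197.19233750418584
```

>>> {"fn": "play_rows", "kwargs": {"series": [{"grip": -1, "slide": [0.5, 0, 0], "turn": 0}, {"grip": -1, "slide": [0.8, 0, 0], "turn": 0}, {"grip": -1, "slide": [0.8, 0, 0], "turn": 0}]}}

```text
time: 17.97
eef_pos: [0.6177, 0.3068, -0.0147]
ee_rot: [0.502, 0.497, -0.499, 0.502]
wrist_force: [-2.4, -1.0, 3.7]
gripper_width: 0.444
```

Contact (+3.7 N with nearly no further travel). Release and lift.

>>> {"fn": "play_rows", "kwargs": {"series": [{"grip": 0.1, "slide": [0, 0, 0], "turn": 0}, {"grip": 0.3, "slide": [0, 0, 0], "turn": 0}, {"grip": 0.3, "slide": [0, 0, 0], "turn": 0}, {"grip": 0.3, "slide": [0, 0, 0], "turn": 0}, {"grip": 0.3, "slide": [-15, 0, 0], "turn": 0}, {"grip": 0.3, "slide": [-40, 0, 0], "turn": 0}, {"grip": 0.3, "slide": [-70, 0, 0], "turn": 0}, {"grip": 0.1, "slide": [-90, 0, 0], "turn": 0}, {"grip": 0.1, "slide": [-90, 0, 0], "turn": 0}]}}

```text
time: 18.72
eef_pos: [0.621, 0.3082, 0.0827]
ee_rot: [0.506, 0.495, -0.495, 0.504]
wrist_force: [0.1, 0.5, 1.0]
gripper_width: 0.563
```

```bash
python3 snap.py 617 306.5 20 b6.png; python3 go.py 421 183 75 62.5;python3 meas.py | grep -E "top|scene|seal|axe"
```

```text
t 18.82 p [617.6581 307.077   76.8739] jaw -0.11 tilt [ 0.0108  0.0002 -0.9999] F [-0.1436  0.9263 -0.3524] w 52.3 q6 0.301883539324411
dist 232.53605768163314 slide [  -0.3 -196.4  124.5]
turn -62.6 q6 pred -48.25416955543278
turn 117.4 q6 pred 131.74583044456725
topTraceback (most recent call last):
  File "meas.py", line 18, in <module>
    m=green&near(x,y,.06); P=W[m]; z=np.percentile(P[:,2],[2,25,50,75,98,100])
                                     ~~~~~~~~~~~~~^^^^^^^^^^^^^^^^^^^^^^^^^^^^
    return _quantile_unchecked(
        a, q, axis, out, overwrite_input, method, keepdims, weights)
    return _ureduce(a,
                    func=_quantile_ureduce_func,
    ...<5 lines>...
                    overwrite_input=overwrite_input,
                    method=method)
    r = func(a, **kwargs)
    result = _quantile(arr,
                       quantiles=q,
    ...<2 lines>...
                       out=out,
                       weights=wgt)
    slices_having_nans = np.isnan(arr[-1, ...])
                                  ~~~^^^^^^^^^
IndexError: index -1 is out of bounds for axis 0 with size 0
```

View pics/b6.png

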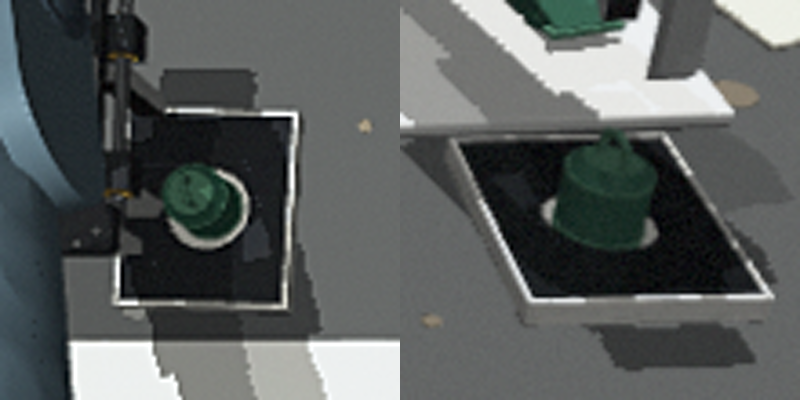

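>>> {"fn": "play_rows", "kwargs": {"series": [{"grip": -0.1, "slide": [0, -28, 18], "turn": -7}, {"grip": -0.1, "slide": [0, -56, 36], "turn": -14}, {"grip": -0.1, "slide": [0, -84, 53], "turn": -21}, {"grip": -0.1, "slide": [0, -112, 71], "turn": -28}, {"grip": -0.1, "slide": [0, -140, 89], "turn": -35}, {"grip": -0.1, "slide": [0, -165, 105], "turn": -42}, {"grip": -0.1, "slide": [0, -185, 117], "turn": -49}, {"grip": -0.1, "slide": [0, -196, 124], "turn": -56}, {"grip": -0.1, "slide": [0, -196, 124], "turn": -62.5}, {"grip": -0.1, "slide": [0, -196, 124], "turn": -62.5}]}}

```text
time: 19.7
eef_pos: [0.4182, 0.1825, 0.0718]
ee_rot: [0.168, 0.685, -0.168, 0.688]
wrist_force: [0.2, -0.7, 0.7]
gripper_width: 0.45
```

```bash
python3 snap.py 421 183 35 s2.png; python3 go.py 421 183 35 62.5
```

```text
t 19.8 p [419.5205 182.9251  72.544 ] jaw 62.21 tilt [ 0.0058 -0.001  -1.    ] F [0.0448 0.7396 0.3957] w 42.3 q6 -0.9208584357951715
dist 37.573251859169694 slide [37.6  0.7  1.1]
turn -0.3 q6 pred -53.11360647724469
turn 179.7 q6 pred 126.88639352275531
```

View pics/s2.png

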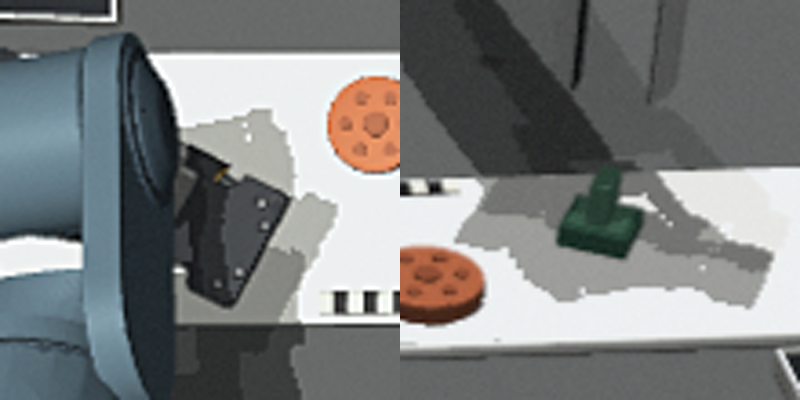

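>>> {"fn": "play_rows", "kwargs": {"series": [{"grip": -0.1, "slide": [8, 1, 1], "turn": 0}, {"grip": -0.1, "slide": [20, 1, 1], "turn": 0}, {"grip": -0.1, "slide": [32, 1, 1], "turn": 0}, {"grip": -0.1, "slide": [40, 1, 1], "turn": 0}, {"grip": -0.1, "slide": [45, 1, 1], "turn": 0}, {"grip": -0.1, "slide": [47, 1, 1], "turn": 0}, {"grip": -0.1, "slide": [47, 1, 1], "turn": 0}, {"grip": -0.1, "slide": [47, 1, 1], "turn": 0}]}}

```text
time: 20.47
eef_pos: [0.4215, 0.1834, 0.0258]
ee_rot: [0.17, 0.684, -0.17, 0.689]
wrist_force: [0.0, 0.8, -0.5]
gripper_width: 0.448
```

```bash
python3 snap.py 421 183 35 s3.png; python3 go.py 421 183 -7.5 62.5
```

```text
t 20.57 p [421.7029 183.4348  26.103 ] jaw 62.21 tilt [ 0.007  -0.0008 -1.    ] F [ 0.2829 -0.1153 -0.9344] w 42.0 q6 -0.9201829672517639
dist 33.613180442077905 slide [33.6 -0.8 -0.6]
turn -0.3 q6 pred -53.032340153351115
turn 179.7 q6 pred 126.96765984664889
```

View pics/s3.png

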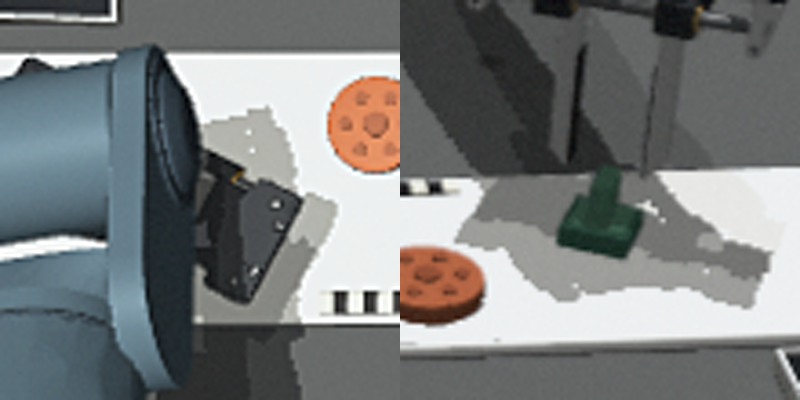

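>>> {"fn": "play_rows", "kwargs": {"series": [{"grip": -0.1, "slide": [8, -0.4, -0.3], "turn": 0}, {"grip": -0.1, "slide": [17, -0.4, -0.3], "turn": 0}, {"grip": -0.1, "slide": [25, -0.4, -0.3], "turn": 0}, {"grip": -0.1, "slide": [30, -0.4, -0.3], "turn": 0}, {"grip": -0.1, "slide": [33, -0.4, -0.3], "turn": 0}, {"grip": -0.1, "slide": [33, -0.4, -0.3], "turn": 0}, {"grip": -0.1, "slide": [33, -0.4, -0.3], "turn": 0}]}}

```text
time: 21.15
eef_pos: [0.4214, 0.1832, -0.0071]
ee_rot: [0.17, 0.684, -0.17, 0.689]
wrist_force: [0.0, -0.4, 0.9]
gripper_width: 0.451
```

```bash
python3 snap.py 421 183 35 s4.png; python3 go.py 421 183 -7.5 62.5
```

```text
t 21.25 p [421.8536 183.2534  -6.5948] jaw 62.21 tilt [ 0.0077 -0.0007 -1.    ] F [0.7743 0.1065 0.2969] w 42.5 q6 -0.9204547500685893
dist 1.2697397178991878 slide [ 0.9 -0.6 -0.6]
turn -0.3 q6 pred -53.0141092139874
turn 179.7 q6 pred 126.98589078601259
```

View pics/s4.png

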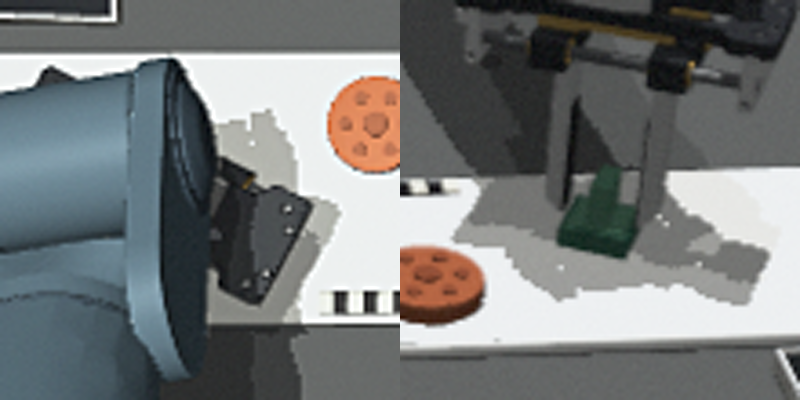

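>>> {"fn": "play_rows", "kwargs": {"series": [{"grip": -0.5, "slide": [0.5, 0, 0], "turn": 0}, {"grip": -1, "slide": [0.5, 0, 0], "turn": 0}, {"grip": -1, "slide": [0.5, 0, 0], "turn": 0}, {"grip": -1, "slide": [0.5, 0, 0], "turn": 0}, {"grip": -1, "slide": [0.5, 0, 0], "turn": 0}, {"grip": -1, "slide": [0.5, 0, 0], "turn": 0}, {"grip": -1, "slide": [0.5, 0, 0], "turn": 0}]}}

```text
time: 21.83
eef_pos: [0.4219, 0.1832, -0.007]
ee_rot: [0.17, 0.684, -0.169, 0.689]
wrist_force: [-1.1, -0.5, 0.7]
gripper_width: 0.139
```

```bash
python3 snap.py 421 183 35 s5.png; python3 go.py 666 97.5 40 94.6
```

```text
t 21.93 p [421.8838 183.202   -7.0194] jaw 62.21 tilt [ 0.0077 -0.0009 -1.    ] F [-0.1429 -0.1557  2.0124] w 12.6 q6 -0.9204501549818727
dist 262.96081507697534 slide [-45.1  38.1 256.3]
turn -32.4 q6 pred -100.26804216813123
turn 147.6 q6 pred 79.73195783186871
```

View pics/s5.png

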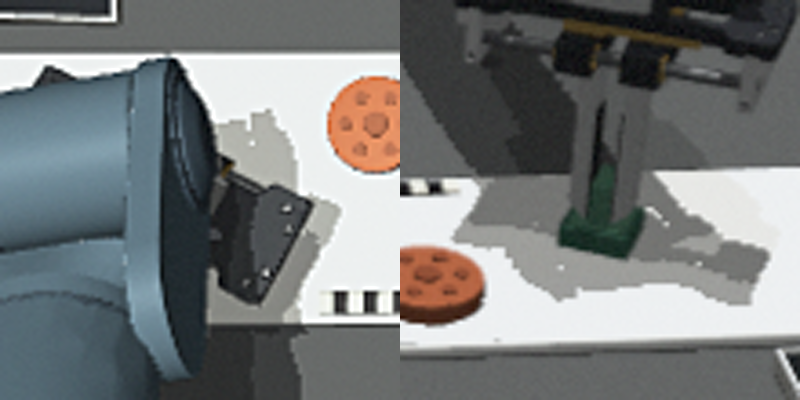

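>>> {"fn": "play_rows", "kwargs": {"series": [{"grip": -1, "slide": [-5, 0, 0], "turn": 0}, {"grip": -1, "slide": [-16, 0, 0], "turn": 0}, {"grip": -1, "slide": [-32, 0, 0], "turn": 0}, {"grip": -1, "slide": [-50, 0, 0], "turn": 0}, {"grip": -1, "slide": [-62, 3, 20], "turn": -5}, {"grip": -1, "slide": [-66, 8, 54], "turn": -11}, {"grip": -1, "slide": [-66, 13, 90], "turn": -17}, {"grip": -1, "slide": [-66, 19, 126], "turn": -23}, {"grip": -1, "slide": [-66, 24, 162], "turn": -29}, {"grip": -1, "slide": [-66, 29, 197], "turn": -32.4}]}}

```text
time: 22.77
eef_pos: [0.6107, 0.1164, 0.0612]
ee_rot: [-0.03, 0.704, 0.03, 0.709]
wrist_force: [-0.4, -0.5, -0.9]
gripper_width: 0.14
```

```bash
python3 go.py 666 97.5 40 94.6
```

```text
t 22.77 p [610.7404 116.3567  61.1729] jaw 94.86 tilt [ 0.0079 -0.0007 -1.    ] F [-0.4087 -0.493  -0.9155] w 13.1 q6 -1.6486578297497279
dist 62.10870877578985 slide [ 21.6 -23.4  53.3]
turn 0.3 q6 pred -96.6619228858127
turn -179.7 q6 pred -276.6619228858127
```

>>> {"fn": "play_rows", "kwargs": {"series": [{"grip": -1, "slide": [0, -12, 28], "turn": 0}, {"grip": -1, "slide": [4, -19, 44], "turn": 0}, {"grip": -1, "slide": [10, -23, 52], "turn": 0}, {"grip": -1, "slide": [18, -23.5, 53], "turn": 0}, {"grip": -1, "slide": [22, -23.5, 53], "turn": 0}, {"grip": -1, "slide": [22, -23.5, 53], "turn": 0}, {"grip": -1, "slide": [22, -23.5, 53], "turn": 0}]}}

```text
time: 23.35
eef_pos: [0.664, 0.0981, 0.0389]
ee_rot: [-0.031, 0.704, 0.03, 0.708]
wrist_force: [0.8, -0.7, -1.7]
gripper_width: 0.133
```

```bash
python3 snap.py 666 97.5 20 s6.png; python3 go.py 666 97.5 -11 94.6
```

```text
t 23.45 p [665.0709  98.0161  39.9545] jaw 94.9 tilt [ 0.0079 -0.0006 -1.    ] F [-1.0987 -0.7908 -2.5137] w 12.9 q6 -1.6778133334094576
dist 50.965573268165464 slide [51.  -0.5  0.5]
turn 0.3 q6 pred -95.88790294211744
turn -179.7 q6 pred -275.8879029421174
```

View pics/s6.png

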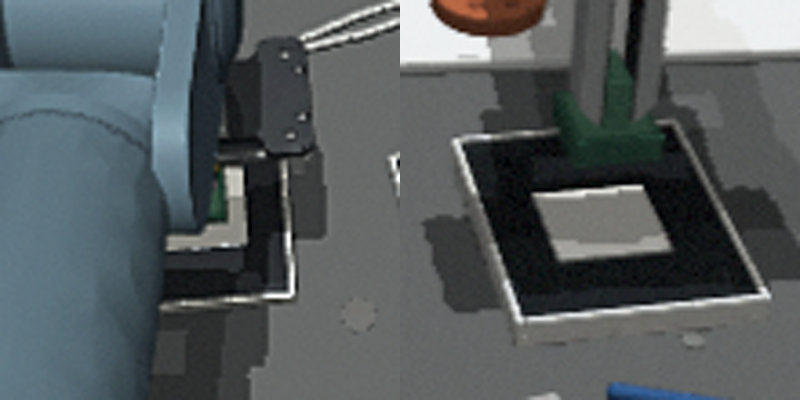

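>>> {"fn": "play_rows", "kwargs": {"series": [{"grip": -1, "slide": [12, -0.5, 0.5], "turn": 0}, {"grip": -1, "slide": [22, -0.5, 0.5], "turn": 0}, {"grip": -1, "slide": [30, -0.5, 0.5], "turn": 0}, {"grip": -1, "slide": [35, -0.5, 0.5], "turn": 0}, {"grip": -1, "slide": [37, -0.5, 0.5], "turn": 0}, {"grip": -1, "slide": [37, -0.5, 0.5], "turn": 0}, {"grip": -1, "slide": [37, -0.5, 0.5], "turn": 0}]}}

```text
time: 24.03
eef_pos: [0.666, 0.0975, 0.003]
ee_rot: [-0.031, 0.704, 0.03, 0.709]
wrist_force: [0.3, 0.8, -1.8]
gripper_width: 0.139
```

```bash
python3 snap.py 666 97.5 20 s7.png; python3 go.py 666 97.5 -11 94.6
```

```text
t 24.13 p [666.4272  97.4845   3.5317] jaw 94.9 tilt [ 0.009  -0.0007 -1.    ] F [ 0.5717  0.5835 -1.3744] w 12.5 q6 -1.678515148637642
dist 14.537958220277245 slide [14.5  0.1 -0.6]
turn 0.3 q6 pred -95.86592532573646
turn -179.7 q6 pred -275.86592532573644
```

View pics/s7.png

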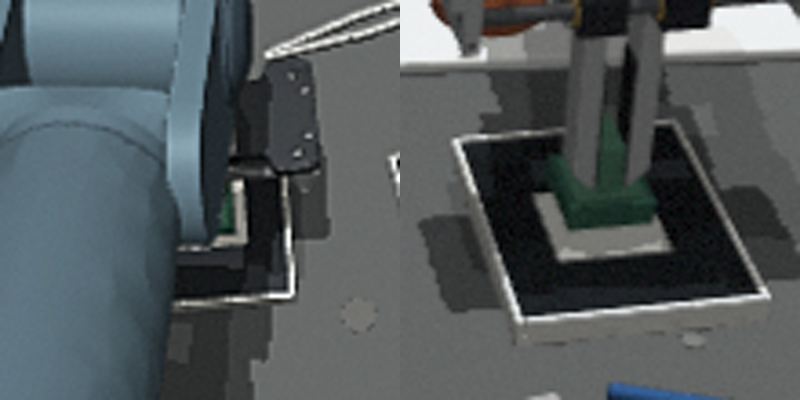

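```bash
python3 - <<'E'
from h import *
c=cam('scene');W=cloud(c)*1000
hsv=cv2.cvtColor(c['color'],cv2.COLOR_RGB2HSV)
g=(hsv[...,0]>55)&(hsv[...,0]<95)&(hsv[...,1]>70)&(np.hypot(W[...,0]-666,W[...,1]-97)<60)
P=W[g]; print(len(P)); 
f=P[(P[:,2]<30)]; print(len(f),np.percentile(f,[1,10,50,90,99],axis=0).round(1))
w=(hsv[...,2]>110)&(hsv[...,1]<60)&(abs(W[...,2]-6)<3)&(np.hypot(W[...,0]-666,W[...,1]-97)<45)
print(np.percentile(W[w],[1,50,99],axis=0).round(1))
E
```

```text
668
238 [[617.5  46.4  10. ]
 [643.6  55.2  12.8]
 [682.7  88.9  15.2]
 [704.2 136.3  28.3]
 [716.1 148.9  29.7]]
[[642.6  72.    3.8]
 [675.2  94.7   6. ]
 [687.6 125.2   8.5]]
```

```bash
python3 - <<'E'
from h import *
c=cam('scene');W=cloud(c)*1000
hsv=cv2.cvtColor(c['color'],cv2.COLOR_RGB2HSV)
g=(hsv[...,0]>55)&(hsv[...,0]<95)&(hsv[...,1]>90)&(hsv[...,2]>40)&(np.hypot(W[...,0]-666,W[...,1]-97)<40)
k,l,s,ce=cv2.connectedComponentsWithStats(g.astype(np.uint8)); g=l==(1+s[1:,4].argmax()); P=W[g]
for a,b in [(15,20),(20,25),(25,30),(30,33),(33,37),(37,45),(45,65)]:
    f=P[(P[:,2]>=a)&(P[:,2]<b)]
    if len(f): print(a,len(f),np.percentile(f,[2,50,98],axis=0).round(1).tolist())
E
```

```text
20 25 [[680.6, 78.6, 21.4], [683.4, 97.0, 23.3], [686.5, 115.3, 25.0]]
25 51 [[679.4, 77.4, 25.1], [683.5, 97.9, 27.7], [686.8, 116.1, 29.8]]
30 41 [[671.6, 76.1, 30.1], [683.4, 94.4, 31.8], [686.5, 117.5, 33.0]]
33 123 [[647.0, 75.3, 33.2], [676.6, 89.9, 35.0], [685.2, 116.1, 36.7]]
37 17 [[674.6, 82.3, 37.4], [676.7, 97.9, 40.5], [683.1, 103.1, 44.9]]
45 20 [[674.0, 92.0, 45.3], [676.4, 95.7, 49.4], [678.7, 101.4, 55.2]]
```

>>> {"fn": "play_rows", "kwargs": {"series": [{"grip": -1, "slide": [3, 0, 2.5], "turn": 0}, {"grip": -1, "slide": [7, 0.5, 2.5], "turn": 0}, {"grip": -1, "slide": [11, 0.5, 2.5], "turn": 0}, {"grip": -1, "slide": [13, 0.5, 2.5], "turn": 0}, {"grip": -1, "slide": [14, 0.5, 2.5], "turn": 0}, {"grip": -1, "slide": [14, 0.5, 2.5], "turn": 0}, {"grip": -1, "slide": [14, 0.5, 2.5], "turn": 0}]}}

```text
time: 24.82
eef_pos: [0.6689, 0.0982, -0.0105]
ee_rot: [-0.031, 0.703, 0.03, 0.71]
wrist_force: [0.7, 0.1, -1.1]
gripper_width: 0.137
```

```bash
python3 go.py 669 98 -11 94.6
```

```text
t 24.82 p [668.9387  98.2139 -10.5364] jaw 94.9 tilt [ 0.009  -0.0007 -1.    ] F [ 0.7097  0.0941 -1.0544] w 12.9 q6 -1.677341183504552
dist 0.5142230818018226 slide [ 0.5 -0.2  0. ]
turn 0.3 q6 pred -95.82239312065289
turn -179.7 q6 pred -275.8223931206529
```

>>> {"fn": "play_rows", "kwargs": {"series": [{"grip": -1, "slide": [0.6, 0, 0], "turn": 0}, {"grip": -1, "slide": [0.8, 0, 0], "turn": 0}, {"grip": -1, "slide": [0.8, 0, 0], "turn": 0}]}}

```text
time: 25.07
eef_pos: [0.6692, 0.0982, -0.0109]
ee_rot: [-0.031, 0.703, 0.03, 0.71]
wrist_force: [-0.8, 0.1, 0.1]
gripper_width: 0.137
```

>>> {"fn": "play_rows", "kwargs": {"series": [{"grip": -1, "slide": [0.5, 0, 0], "turn": 0}, {"grip": -1, "slide": [0.5, 0, 0], "turn": 0}, {"grip": -1, "slide": [0.5, 0, 0], "turn": 0}]}}

```text
time: 25.32
eef_pos: [0.6693, 0.0982, -0.0109]
ee_rot: [-0.031, 0.703, 0.03, 0.71]
wrist_force: [-1.7, 0.3, 4.1]
gripper_width: 0.138
```

>>> {"fn": "play_rows", "kwargs": {"series": [{"grip": -0.5, "slide": [0, 0, 0], "turn": 0}, {"grip": -0.2, "slide": [0, 0, 0], "turn": 0}, {"grip": -0.2, "slide": [0, 0, 0], "turn": 0}, {"grip": -0.2, "slide": [0, 0, 0], "turn": 0}, {"grip": -0.2, "slide": [-15, 0, 0], "turn": 0}, {"grip": -0.2, "slide": [-40, 0, 0], "turn": 0}, {"grip": -0.2, "slide": [-70, 0, 0], "turn": 0}, {"grip": 0.3, "slide": [-85, 0, 0], "turn": 0}, {"grip": 0.3, "slide": [-85, 0, 0], "turn": 0}]}}

```text
time: 26.07
eef_pos: [0.6722, 0.0982, 0.08]
ee_rot: [-0.031, 0.7, 0.03, 0.713]
wrist_force: [0.8, 0.1, 0.2]
gripper_width: 0.504
```

```bash
python3 snap.py 666 97.5 20 s8.png; python3 go.py 413 350.5 70 101
```

```text
t 26.17 p [668.7062  98.2739  74.4746] jaw 94.9 tilt [ 0.0106 -0.0007 -0.9999] F [-0.2215  0.8337 -0.8782] w 55.2 q6 -1.6773725273084015
dist 359.1986617263773 slide [   1.6  273.2 -233.3]
turn -6.1 q6 pred -70.2454171783984
turn 173.9 q6 pred 109.7545828216016
```

View pics/s8.png

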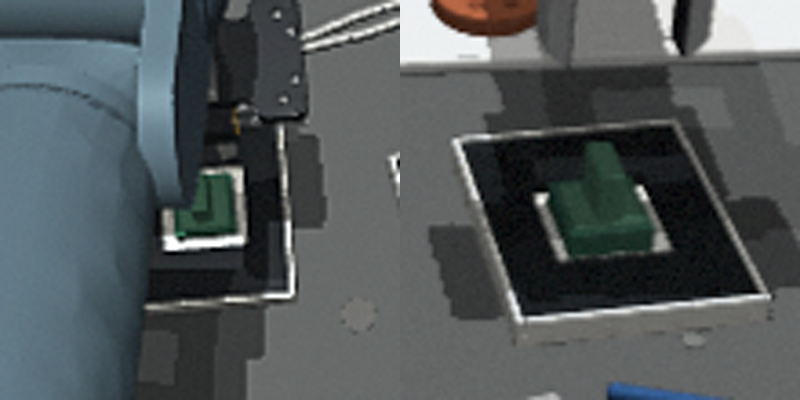

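>>> {"fn": "play_rows", "kwargs": {"series": [{"grip": 0.3, "slide": [0, 30, -26], "turn": -1}, {"grip": 0.3, "slide": [0, 60, -51], "turn": -2}, {"grip": 0.3, "slide": [0, 90, -77], "turn": -3}, {"grip": 0.3, "slide": [0, 120, -102], "turn": -4}, {"grip": 0.3, "slide": [0, 150, -128], "turn": -5}, {"grip": 0.3, "slide": [0, 180, -154], "turn": -6}, {"grip": 0.3, "slide": [0, 210, -179], "turn": -6}, {"grip": 0.3, "slide": [0, 240, -205], "turn": -6}, {"grip": 0.3, "slide": [0, 262, -224], "turn": -6}, {"grip": 0.3, "slide": [0, 273, -233], "turn": -6}]}}

```text
time: 27.0
eef_pos: [0.4087, 0.3514, 0.069]
ee_rot: [-0.069, 0.702, 0.067, 0.706]
wrist_force: [-0.2, -1.2, -0.1]
gripper_width: 0.653
```

```bash
python3 snap.py 413 350 25 a1.png; python3 go.py 413 351 30 101
```

```text
t 27.1 p [409.9979 350.8647  69.2709] jaw 101.11 tilt [ 0.0067 -0.0026 -1.    ] F [0.4159 0.1697 0.0453] w 60.7 q6 -1.2610923846008313
dist 39.38568477239702 slide [39.3 -0.3  2.7]
turn 0.1 q6 pred -72.34047233587559
turn -179.9 q6 pred -252.3404723358756
```

View pics/a1.png

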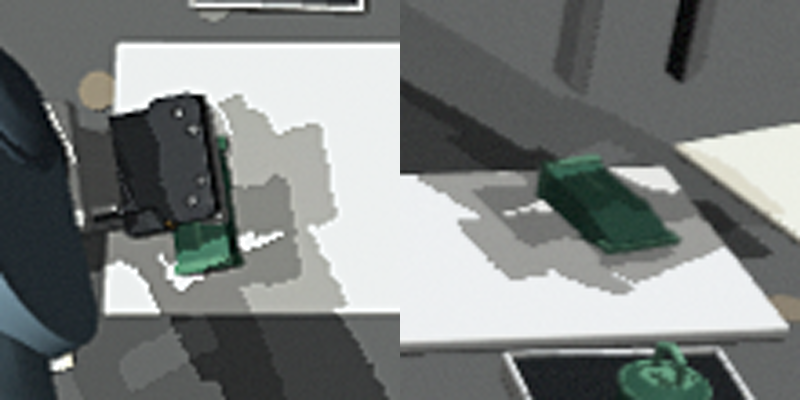

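>>> {"fn": "play_rows", "kwargs": {"series": [{"grip": 0.3, "slide": [8, 0, 2.5], "turn": 0}, {"grip": 0.3, "slide": [20, 0, 2.5], "turn": 0}, {"grip": 0.3, "slide": [32, 0, 2.5], "turn": 0}, {"grip": 0.3, "slide": [41, 0, 2.5], "turn": 0}, {"grip": 0.3, "slide": [47, 0, 2.5], "turn": 0}, {"grip": 0.3, "slide": [49, 0, 2.5], "turn": 0}, {"grip": 0.3, "slide": [49, 0, 2.5], "turn": 0}, {"grip": 0.3, "slide": [49, 0, 2.5], "turn": 0}]}}

```text
time: 27.77
eef_pos: [0.4132, 0.3512, 0.0204]
ee_rot: [-0.069, 0.701, 0.067, 0.706]
wrist_force: [-0.6, 0.2, 0.8]
gripper_width: 0.652
```

```bash
python3 snap.py 413 350 25 a2.png; python3 go.py 413 351 -13.5 101
```

```text
t 27.87 p [413.3872 351.49    20.9603] jaw 101.1 tilt [ 0.0079 -0.002  -1.    ] F [ 0.0491 -0.3693 -0.2077] w 61.0 q6 -1.2623468190211873
dist 34.465944428299856 slide [34.5 -0.3 -0.7]
turn 0.1 q6 pred -72.23919186788555
turn -179.9 q6 pred -252.23919186788555
```

View pics/a2.png

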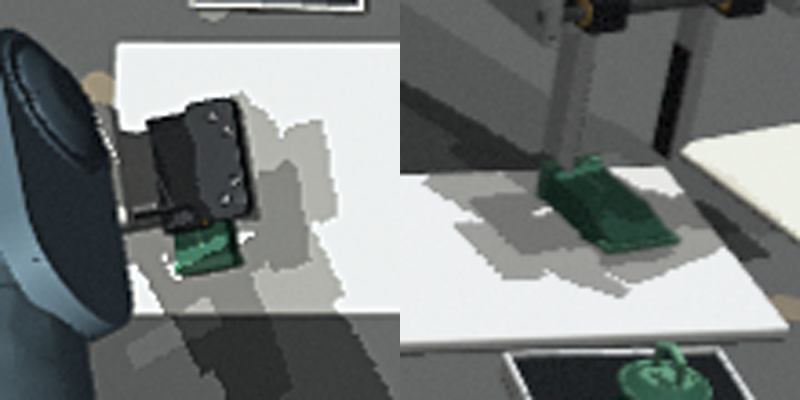

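```bash
python3 - <<'E'
from h import *
c=cam('scene'); W=cloud(c); s=bot.get_state(); e=s['eef_pos']
from scipy.spatial.transform import Rotation as Ro
y=Ro.from_quat(s['ee_rot']).as_matrix()[:,1]
im=cv2.resize(c['color'],None,fx=4,fy=4,interpolation=cv2.INTER_NEAREST)[...,::-1].copy()
for sg in (-1,1):
  for o in (.0305,.043):
    for z,col in ((e[2]+.035,(0,0,255)),(.022,(255,0,255))):
        X=e+sg*o*y; X[2]=z; u,v=px(c,X); cv2.circle(im,(int(u*4+2),int(v*4+2)),3,col,-1)
a=np.radians(11); ax=np.array([np.cos(a),np.sin(a)]); ay=np.array([-ax[1],ax[0]])
for X,Y in ((-44,-18),(-44,18),(12,18),(12,-18)):
    p=np.array([413,351])+X*ax+Y*ay; u,v=px(c,[p[0]/1e3,p[1]/1e3,.032]); cv2.circle(im,(int(u*4+2),int(v*4+2)),3,(0,255,255),-1)
u,v=map(int,px(c,[.413,.351,.03])); cv2.imwrite('pics/a3.png',im[v*4-300:v*4+200,u*4-300:u*4+300])
E
```

```text
(no output)
```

View pics/a3.png

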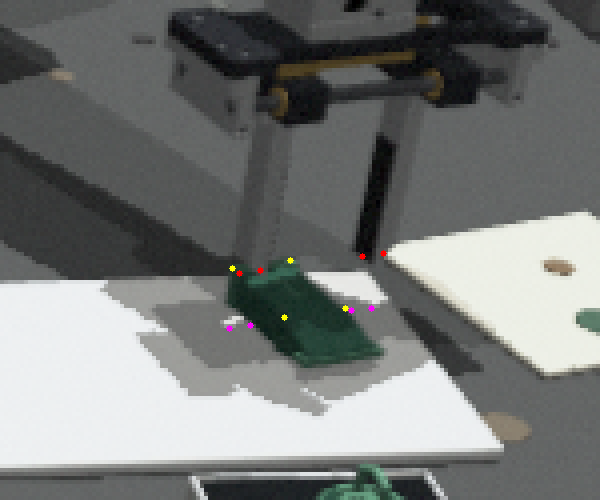

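>>> {"fn": "play_rows", "kwargs": {"series": [{"grip": 0.3, "slide": [8, 0.5, -0.5], "turn": 0}, {"grip": 0.3, "slide": [17, 1, -0.5], "turn": 0}, {"grip": 0.3, "slide": [25, 1, -0.5], "turn": 0}, {"grip": 0.3, "slide": [30, 1, -0.5], "turn": 0}, {"grip": 0.3, "slide": [33.5, 1, -0.5], "turn": 0}, {"grip": 0.3, "slide": [34.5, 1, -0.5], "turn": 0}, {"grip": 0.3, "slide": [34.5, 1, -0.5], "turn": 0}]}}

```text
time: 28.5
eef_pos: [0.4126, 0.3522, -0.014]
ee_rot: [-0.07, 0.701, 0.067, 0.706]
wrist_force: [0.7, -0.2, 0.2]
gripper_width: 0.649
```

```bash
python3 snap.py 413 350 25 a4.png; python3 go.py 413 351 -13.5 101
```

```text
t 28.6 p [413.1239 352.4578 -13.3543] jaw 101.11 tilt [ 0.0082 -0.0018 -1.    ] F [ 1.5643  1.2642 -0.5314] w 60.7 q6 -1.2601509093989802
dist 1.470250307312182 slide [ 0.1 -1.4 -0.4]
turn 0.1 q6 pred -72.19958986588367
turn -179.9 q6 pred -252.19958986588367
```

View pics/a4.png

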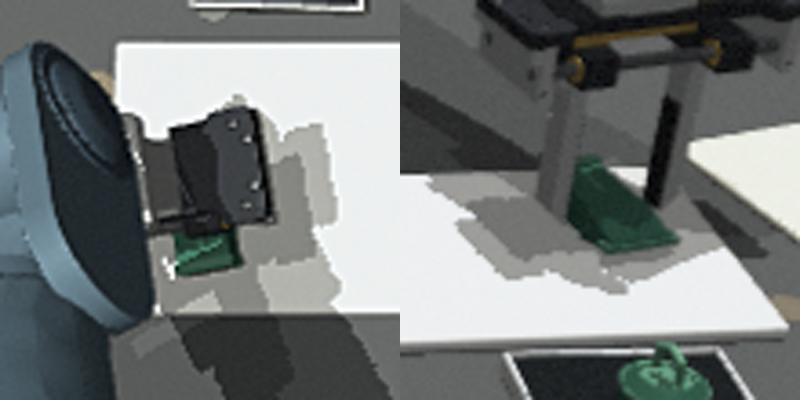

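Straddles the axe. Close.

>>> {"fn": "play_rows", "kwargs": {"series": [{"grip": -0.2, "slide": [0, 0, 0], "turn": 0}, {"grip": -0.4, "slide": [0, 0, 0], "turn": 0}, {"grip": -1, "slide": [0, 0, 0], "turn": 0}, {"grip": -1, "slide": [0, 0, 0], "turn": 0}, {"grip": -1, "slide": [0, 0, 0], "turn": 0}, {"grip": -1, "slide": [0, 0, 0], "turn": 0}, {"grip": -1, "slide": [0, 0, 0], "turn": 0}]}}

```text
time: 29.18
eef_pos: [0.4133, 0.3526, -0.0131]
ee_rot: [-0.069, 0.701, 0.068, 0.707]
wrist_force: [-0.8, 0.2, 2.4]
gripper_width: 0.381
```

```bash
python3 go.py 627 -293 60 97; python3 snap.py 413 350 25 a5.png
```

```text
t 29.18 p [413.256  352.6252 -13.112 ] jaw 101.11 tilt [ 0.0085 -0.0015 -1.    ] F [-0.8157  0.2347  2.3955] w 35.8 q6 -1.2600964966571355
dist 684.0057096370108 slide [ -70.4 -674.9   86. ]
turn 4.1 q6 pred -133.61309840672868
turn -175.9 q6 pred -313.6130984067287
```

View pics/a5.png

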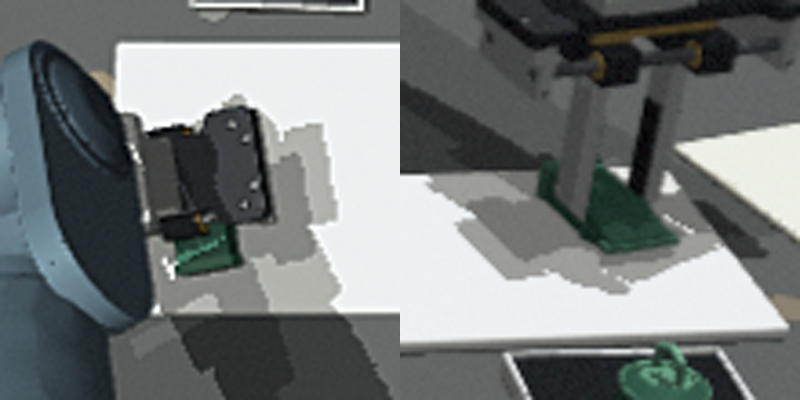

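>>> {"fn": "play_rows", "kwargs": {"series": [{"grip": -1, "slide": [-5, 0, 0], "turn": 0}, {"grip": -1, "slide": [-16, 0, 0], "turn": 0}, {"grip": -1, "slide": [-32, 0, 0], "turn": 0}, {"grip": -1, "slide": [-50, 0, 0], "turn": 0}, {"grip": -1, "slide": [-67, -20, 2], "turn": 0}, {"grip": -1, "slide": [-77, -50, 6], "turn": 0}, {"grip": -1, "slide": [-80, -85, 11], "turn": 1}, {"grip": -1, "slide": [-80, -120, 15], "turn": 2}, {"grip": -1, "slide": [-80, -155, 20], "turn": 3}, {"grip": -1, "slide": [-80, -190, 24], "turn": 4}]}}

```text
time: 30.12
eef_pos: [0.4728, 0.1693, 0.0683]
ee_rot: [-0.044, 0.703, 0.043, 0.709]
wrist_force: [1.4, 0.1, -3.2]
gripper_width: 0.379
```

```bash
python3 go.py 627 -293 65 97;python3 tip.py a6.png
```

```text
t 30.12 p [472.7948 169.332   68.2888] jaw 97.09 tilt [ 0.0089 -0.0016 -1.    ] F [ 1.4326  0.0824 -3.2372] w 35.6 q6 -1.5737053915473729
dist 487.38175374732344 slide [   5.4 -477.8   95.9]
turn 0.1 q6 pred -134.83180169197854
turn -179.9 q6 pred -314.8318016919785
[417.1, 239.6] [0.47501873 0.164224   0.06846608] [ 3.31025519 -4.53874929 -3.03641577]
```

View pics/a6.png

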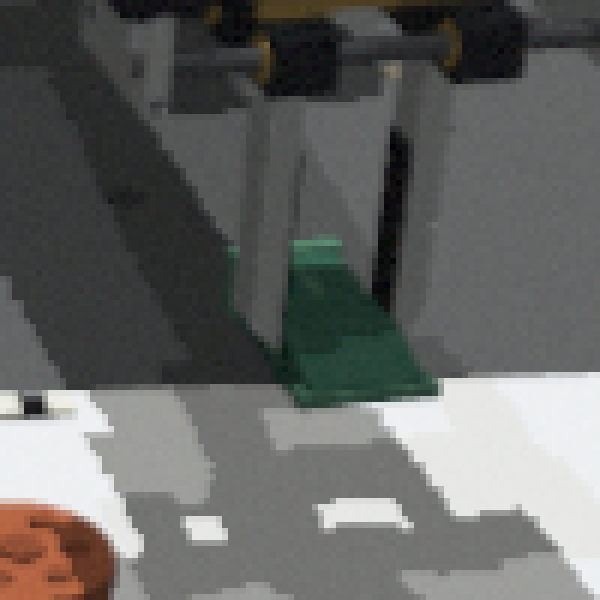

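Axe held level. Continue to its box.

>>> {"fn": "play_rows", "kwargs": {"series": [{"grip": -1, "slide": [0, -35, 7], "turn": 0}, {"grip": -1, "slide": [0, -70, 14], "turn": 0}, {"grip": -1, "slide": [0, -105, 21], "turn": 0}, {"grip": -1, "slide": [0, -140, 28], "turn": 0}, {"grip": -1, "slide": [0, -175, 35], "turn": 0}, {"grip": -1, "slide": [0, -210, 42], "turn": 0}, {"grip": -1, "slide": [0, -245, 49], "turn": 0}, {"grip": -1, "slide": [0, -280, 56], "turn": 0}, {"grip": -1, "slide": [0, -315, 63], "turn": 0}, {"grip": -1, "slide": [0, -350, 70], "turn": 0}]}}

```text
time: 31.0
eef_pos: [0.5861, -0.1764, 0.0717]
ee_rot: [-0.044, 0.702, 0.04, 0.709]
wrist_force: [0.1, 0.2, -2.7]
gripper_width: 0.38
```

```bash
python3 go.py 627 -293 35 97
```

```text
t 31.0 p [ 586.107  -176.3854   71.7389] jaw 96.83 tilt [ 0.01   -0.0052 -0.9999] F [ 0.1048  0.2394 -2.7041] w 35.8 q6 -2.1672812116932176
dist 128.92229092521853 slide [  37.8 -120.4   26.4]
turn -0.2 q6 pred -132.6470124033772
turn 179.8 q6 pred 47.3529875966228
```

>>> {"fn": "play_rows", "kwargs": {"series": [{"grip": -1, "slide": [3, -35, 8], "turn": 0}, {"grip": -1, "slide": [6, -68, 15], "turn": 0}, {"grip": -1, "slide": [12, -95, 21], "turn": 0}, {"grip": -1, "slide": [20, -112, 25], "turn": 0}, {"grip": -1, "slide": [29, -120, 26], "turn": 0}, {"grip": -1, "slide": [36, -120.5, 26], "turn": 0}, {"grip": -1, "slide": [38, -120.5, 26], "turn": 0}, {"grip": -1, "slide": [38, -120.5, 26], "turn": 0}, {"grip": -1, "slide": [38, -120.5, 26], "turn": 0}]}}

```text
time: 31.75
eef_pos: [0.6263, -0.2916, 0.0346]
ee_rot: [-0.044, 0.703, 0.041, 0.709]
wrist_force: [0.4, -0.2, -3.0]
gripper_width: 0.377
```

```bash
python3 go.py 627 -293 0 97; python3 snap.py 627 -293 20 a7.png; cat > ax.py <<'E'
from h import *
c=cam('scene');W=cloud(c)*1000; e=bot.get_state()['eef_pos']*1000; print(e)
hsv=cv2.cvtColor(c['color'],cv2.COLOR_RGB2HSV)
g=(hsv[...,0]>55)&(hsv[...,0]<95)&(hsv[...,1]>90)&(hsv[...,2]>40)&(np.hypot(W[...,0]-e[0],W[...,1]-e[1])<60)
k,l,s,ce=cv2.connectedComponentsWithStats(g.astype(np.uint8)); g=l==(1+s[1:,4].argmax()); P=W[g]
print(np.percentile(P,[1,5,50,95,99],axis=0).round(1).tolist())
u=P[:,:2]@np.array([np.cos(np.radians(7)),np.sin(np.radians(7))]); E=P[u>np.percentile(u,90)]; print('front',np.percentile(E,[3,50,97],axis=0).round(1).tolist())
E
python3 ax.py
```

```text
t 31.75 p [ 626.3164 -291.5645   34.6422] jaw 96.9 tilt [ 0.0092 -0.0045 -0.9999] F [ 0.3703 -0.2152 -2.9937] w 35.5 q6 -2.2920583404771775
dist 34.67870674759317 slide [34.7 -1.3  0.2]
turn -0.1 q6 pred -131.50599830643074
turn 179.9 q6 pred 48.494001693569224
[ 627.0046063  -292.47725313   35.58476277]
[[589.0, -311.2, 70.4], [594.2, -308.2, 72.2], [641.1, -292.2, 79.0], [667.9, -273.8, 82.0], [671.6, -269.7, 82.8]]
front [[664.5, -306.2, 69.3], [668.0, -289.0, 72.7], [672.3, -268.8, 75.2]]
```

View pics/a7.png

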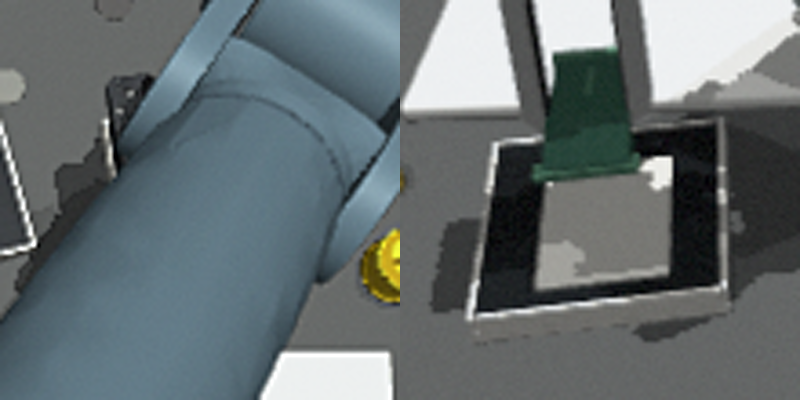

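>>> {"fn": "play_rows", "kwargs": {"series": [{"grip": -1, "slide": [10, -1, 0], "turn": 0}, {"grip": -1, "slide": [20, -1, 0], "turn": 0}, {"grip": -1, "slide": [28, -1, 0], "turn": 0}, {"grip": -1, "slide": [33, -1, 0], "turn": 0}, {"grip": -1, "slide": [36, -1, 0], "turn": 0}, {"grip": -1, "slide": [36, -1, 0], "turn": 0}, {"grip": -1, "slide": [36, -1, 0], "turn": 0}]}}

```text
time: 32.48
eef_pos: [0.6274, -0.2937, -0.0007]
ee_rot: [-0.045, 0.702, 0.04, 0.709]
wrist_force: [-0.3, -0.2, -3.3]
gripper_width: 0.379
```

```bash
python3 go.py 627.5 -292.8 -16.8 97; python3 snap.py 627 -293 20 a8.png; python3 ax.py
```

```text
t 32.48 p [ 627.448  -293.7031   -0.6759] jaw 96.88 tilt [ 0.0106 -0.0056 -0.9999] F [-0.3409 -0.1999 -3.296 ] w 35.6 q6 -2.2932982267819693
dist 16.14945373472988 slide [16.1  1.   0. ]
turn -0.1 q6 pred -131.44904948802
turn 179.9 q6 pred 48.55095051197999
[ 6.27959907e+02 -2.93980172e+02  2.60395297e-01]
[[590.0, -312.7, 35.7], [594.3, -310.3, 37.2], [640.9, -294.2, 43.8], [668.5, -275.4, 46.8], [671.9, -271.4, 47.6]]
front [[663.9, -310.5, 35.2], [668.5, -288.7, 37.5], [673.6, -270.0, 40.0]]
```

View pics/a8.png

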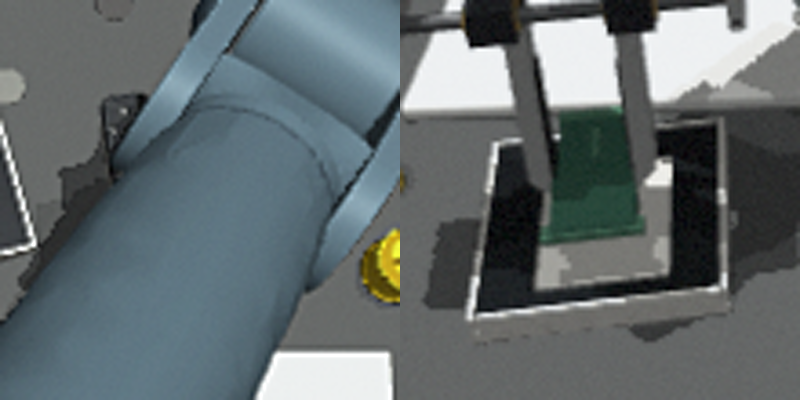

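>>> {"fn": "play_rows", "kwargs": {"series": [{"grip": -1, "slide": [3, 2.5, 0], "turn": 0}, {"grip": -1, "slide": [8, 2.5, 0], "turn": 0}, {"grip": -1, "slide": [12, 2.5, 0], "turn": 0}, {"grip": -1, "slide": [14.5, 2.5, 0], "turn": 0}, {"grip": -1, "slide": [15.8, 2.5, 0], "turn": 0}, {"grip": -1, "slide": [15.8, 2.5, 0], "turn": 0}, {"grip": -1, "slide": [15.8, 2.5, 0], "turn": 0}]}}

```text
time: 33.22
eef_pos: [0.6278, -0.2916, -0.0157]
ee_rot: [-0.045, 0.702, 0.04, 0.71]
wrist_force: [0.3, 0.8, -2.7]
gripper_width: 0.38
```

```bash
python3 go.py 627.5 -292 -17.1 97; python3 snap.py 627 -293 20 a9.png
```

```text
t 33.22 p [ 627.7931 -291.5985  -15.7322] jaw 96.88 tilt [ 0.0116 -0.0063 -0.9999] F [ 0.2577  0.7988 -2.7148] w 35.7 q6 -2.2905028970155055
dist 1.4552942939801532 slide [ 1.4 -0.4 -0.4]
turn -0.1 q6 pred -131.39725354873954
turn 179.9 q6 pred 48.602746451260444
```

View pics/a9.png

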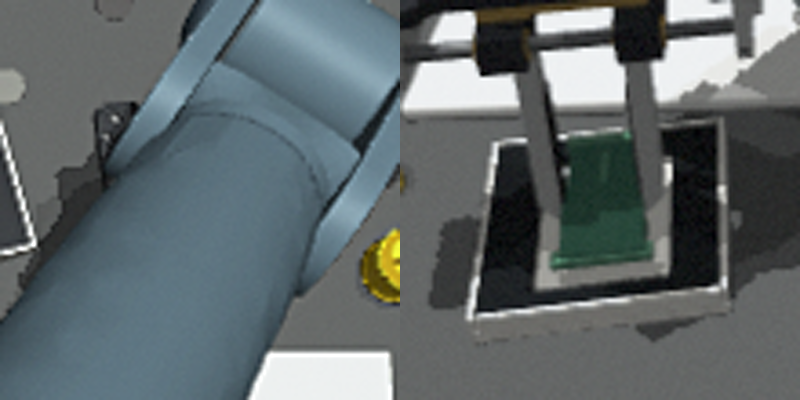

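Well centred; lower the last millimetre and feel for contact.

>>> {"fn": "play_rows", "kwargs": {"series": [{"grip": -1, "slide": [0.6, 0, 0], "turn": 0}, {"grip": -1, "slide": [1.2, 0, 0], "turn": 0}, {"grip": -1, "slide": [1.2, 0, 0], "turn": 0}, {"grip": -1, "slide": [1.2, 0, 0], "turn": 0}]}}

```text
time: 33.65
eef_pos: [0.628, -0.2917, -0.0166]
ee_rot: [-0.045, 0.702, 0.04, 0.71]
wrist_force: [0.1, -0.6, -4.4]
gripper_width: 0.383
```

>>> {"fn": "play_rows", "kwargs": {"series": [{"grip": -1, "slide": [0.6, 0, 0], "turn": 0}, {"grip": -1, "slide": [0.8, 0, 0], "turn": 0}, {"grip": -1, "slide": [0.8, 0, 0], "turn": 0}]}}

```text
time: 33.9
eef_pos: [0.6282, -0.2918, -0.017]
ee_rot: [-0.045, 0.702, 0.04, 0.71]
wrist_force: [0.0, -0.6, -1.4]
gripper_width: 0.38
```

>>> {"fn": "play_rows", "kwargs": {"series": [{"grip": -1, "slide": [0.6, 0, 0], "turn": 0}, {"grip": -1, "slide": [0.7, 0, 0], "turn": 0}, {"grip": -1, "slide": [0.7, 0, 0], "turn": 0}]}}

```text
time: 34.15
eef_pos: [0.6283, -0.2918, -0.0171]
ee_rot: [-0.045, 0.702, 0.04, 0.71]
wrist_force: [-3.0, 1.5, 2.5]
gripper_width: 0.38
```

>>> {"fn": "play_rows", "kwargs": {"series": [{"grip": -0.05, "slide": [0, 0, 0], "turn": 0}, {"grip": 0.1, "slide": [0, 0, 0], "turn": 0}, {"grip": 0.1, "slide": [0, 0, 0], "turn": 0}, {"grip": 0.1, "slide": [0, 0, 0], "turn": 0}, {"grip": 0.1, "slide": [-15, 0, 0], "turn": 0}, {"grip": 0.1, "slide": [-40, 0, 0], "turn": 0}, {"grip": 0.1, "slide": [-75, 0, 0], "turn": 0}, {"grip": 0.1, "slide": [-110, 0, 0], "turn": 0}, {"grip": 0.1, "slide": [-140, 0, 0], "turn": 0}, {"grip": 0.1, "slide": [-150, 0, 0], "turn": 0}]}}

```text
time: 34.98
eef_pos: [0.6294, -0.2927, 0.1407]
ee_rot: [-0.047, 0.699, 0.038, 0.713]
wrist_force: [1.0, -0.0, 1.5]
gripper_width: 0.55
```

```bash
python3 go.py 400 -100 135 97
```

```text
t 34.98 p [ 629.3926 -292.7314  140.7122] jaw 96.89 tilt [ 0.021  -0.0127 -0.9997] F [ 1.02   -0.0047  1.5313] w 51.7 q6 -2.290469349447293
dist 299.6647787576482 slide [  -1.6  218.9 -204.6]
turn -0.1 q6 pred -120.43670522088007
turn 179.9 q6 pred 59.5632947791199
```

Pull back toward the base to clear the view of the boxes.

>>> {"fn": "play_rows", "kwargs": {"series": [{"grip": 0.1, "slide": [0, 15, -35], "turn": 0}, {"grip": 0.1, "slide": [0, 30, -70], "turn": 0}, {"grip": 0.1, "slide": [0, 45, -105], "turn": 0}, {"grip": 0.1, "slide": [0, 60, -140], "turn": 0}, {"grip": 0.1, "slide": [0, 75, -175], "turn": 0}, {"grip": 0.1, "slide": [0, 90, -205], "turn": 0}, {"grip": 0.1, "slide": [0, 95, -220], "turn": 0}, {"grip": 0.1, "slide": [0, 95, -220], "turn": 0}]}}

```text
time: 35.65
eef_pos: [0.3971, -0.2236, 0.134]
ee_rot: [-0.047, 0.699, 0.037, 0.713]
wrist_force: [-0.2, 0.7, -0.6]
gripper_width: 0.551
```

```bash
python3 - <<'E'
from h import *
for n in ('top','scene'):
    c=cam(n); save(c,n+'_end.png'); W=cloud(c)*1000
    hsv=cv2.cvtColor(c['color'],cv2.COLOR_RGB2HSV); g=(hsv[...,0]>55)&(hsv[...,0]<95)&(hsv[...,1]>70)
    for o,(x,y) in {'mirror':(649,-105),'bell':(617,306),'seal':(666,98),'axe':(627,-293)}.items():
        P=W[g&(np.hypot(W[...,0]-x,W[...,1]-y)<60)]
        if len(P)<20: print(n,o,'hidden');continue
        print(n,o,len(P),'z',np.percentile(P[:,2],[1,50,99]).round(1),'rect',np.round(cv2.minAreaRect(P[:,:2].astype(np.float32))[0],1))
    for o in ('clay_disc','porcelain_jar'):
        for d in bot.spot_point(n,o)[:1]: print(n,o,w(c,d['xyz']).round(3))
R=cv2.imread('pics/top_end.png')[120:300,120:500]; cv2.imwrite('pics/top_endc.png',cv2.resize(R,None,fx=2.1,fy=2.1,interpolation=cv2.INTER_CUBIC))
print(bot.get_state()['time'])
E
```

```text
top mirror 539 z [ 7.  11.9 29. ] rect [ 649.4 -105.2]
top bell 334 z [11.  41.9 65.3] rect [622.4 310.7]
top seal 270 z [15.3 21.  50.3] rect [664.   97.5]
top axe 548 z [11.4 26.3 32.2] rect [ 629.8 -298.4]
top clay_disc [0.477 0.078 0.004]
top porcelain_jar [ 0.446 -0.189  0.008]
scene mirror 823 z [ 7.3 12.4 29.1] rect [ 650.6 -106.6]
scene bell 685 z [ 8.9 36.2 63.2] rect [607.3 311.2]
scene seal 609 z [ 7.6 20.6 48.8] rect [649.6  93.2]
scene axe 813 z [15.1 26.7 31.1] rect [ 626.3 -304. ]
scene clay_disc [0.476 0.071 0.009]
scene porcelain_jar [ 0.448 -0.192  0.01 ]
35.95
```

View pics/top_endc.png

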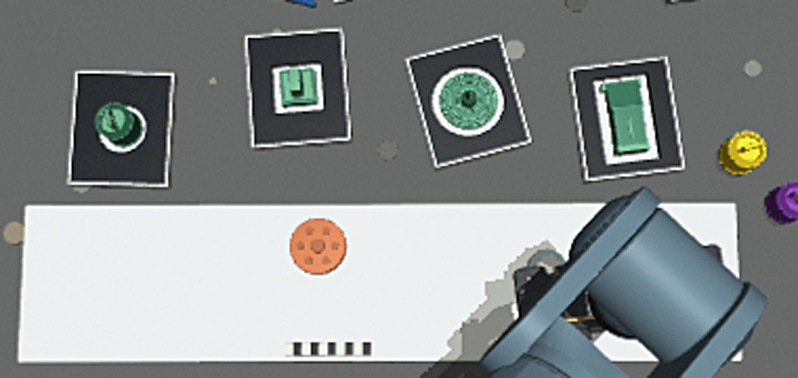

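View pics/scene_end.png

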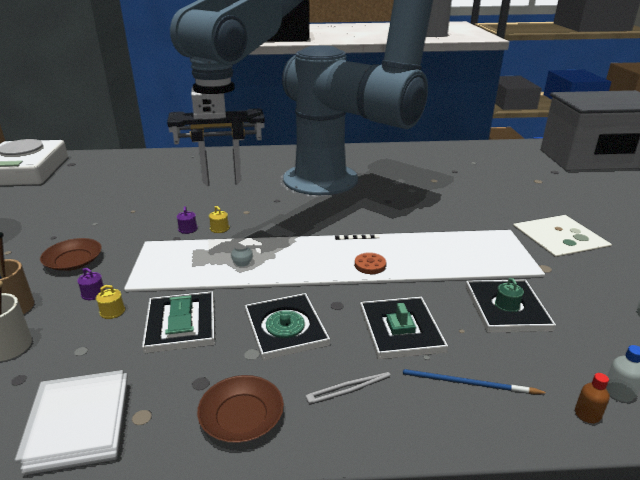

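```bash
python3 -c "
from bench import bot
print(bot.job_done())"
```

```text
the job is handed in; nothing more can be done
None
```

All four bronzes are in their matching boxes, moved in the order mirror, bell, seal, axe. I lowered each until the wrist force showed floor contact (about 3–4 N upward) before letting go. I handed in at about 36 s with the arm clear of everything.

**Last checks:** both cameras show each piece inside its cut-out, lying or standing as before. The heights fit pieces resting on the 6 mm floor:

| Piece | Point measured | Height seen (mm) | Expected (mm) |
|---|---|---|---|
| mirror | disc top | 12 | 12 |
| bell | loop top | 63–65 | 66 |
| seal | base top | about 21 | 20 |
| axe | body top | 26–27 | 28 |

The trained networks place the clay roundel and the jar within about 8 mm of where they were at the start. I never touched either.

**What disagreed or went wrong:**
- **Tool height:** the reported TCP height was about 35 mm lower than the real fingertips, judged from the camera and from contact. I worked with that correction.
- **Mirror contact:** while finding that offset, the fingertips pressed briefly on the mirror's disc, with the wrist force reaching about 29 N. I then backed off and gripped it by the knob.
- **Camera disagreement:** the two cameras differed by 2–4 mm in x. I averaged them.
- **Placing corrections:** depth readings over the box showed the seal about 3 mm off along its handle and the axe about 2 mm off sideways. I corrected both before lowering.
- **Final outline check:** for the bell, seal and axe, the colour-outline centres in the last check were up to about 17 mm off and unreliable. I relied on the pictures and heights for those.

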